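Aim the dryer elbow and load the drying tray

TASK

Set up the dish dryer: back off the orange wing screw just enough to free the brass elbow (less than half a turn), swing the elbow until its outlet points straight at the centre of the dryer's red inlet port, and screw the wing fully tight again without losing the aim; do not force the elbow round before the screw is loose. Also lay every petri dish flat on the aluminium tray and slide the loaded tray by its black handle through the dryer's mouth until it is fully home, handle outside. Leave the roll of film and the jar of screws where they are.

Things in the scene. Friction and masses are not known exactly. Their poses are not given: they have to be found in the camera images.
- station: Fixed grey base plate of the swivel elbow, 64 x 170 x 12 mm. Origin on the bench under the elbow's vertical swivel axis; own z up, +y toward the wing screw, whose vertical axis is at y = +85 mm; plate spans x -32..32, y -50..120 mm. A steel strap (top 47 mm above the bench) runs from under the wing screw to a brake pad on the elbow's flange.
- elbow (a joint): Swivel angle of the brass elbow, rad, positive counterclockwise from above; 0 = outlet along the station's +x. Range -2.2..1.2. Gripped by the strap (friction lock) while the wing is below about 0.4 rad; turns with light friction when looser.
- wing (a joint): Angle of the wing screw that clamps the strap, rad: 0 = fully tight (hard stop; starts within 0.05 of it), grows counterclockwise from above = loosening. Frees the elbow above about 0.4; must stay under half a turn (3.1). Takes about 0.15 N m to turn, 0.3 N m near tight; stays where it is left. Counts as tight below 0.15.
- elbow_grip (a point): On the elbow's swivel axis, 90 mm above the bench, in the middle of the flat brass grip on top of the elbow: 34 mm along the outlet direction, 12 mm thick, z 76..102 mm. Own x axis = outlet direction.
- outlet (a point): Centre of the elbow's outlet face, 60 mm above the bench, 34 mm from the swivel axis. Own x axis = outlet direction, level; the outlet fitting is 25 mm in diameter.
- wing_grip (a point): On the wing screw's axis, 84 mm above the bench, in the middle of the orange wing: 42 mm long (own x), 12 mm thick (own y), z 72..96 mm. Turns with the screw.
- dryer: Fixed white slotted holder, clear roof (top 54 mm above the bench; on the port side a box rises to 82 mm). No floor: the tray slides on the bench. Origin on the bench, middle of the slot; own +x = way the tray is pushed in. Slot 77 mm wide (y), 50 mm high, mouth at x = -98 mm, back wall at x = +98 mm; blue flared guides stand 20 mm before the mouth.
- port (a point): Centre of the red round inlet port (31 mm in diameter) on the dryer's +y side, 60 mm above the bench.
- mouth (a point): Middle of the dryer's mouth, on the bench.
- tray: Loose aluminium tray 190 x 70 mm, about 0.3 kg. Origin under its middle; own +x = nose that goes in first. Floor top 4 mm, rims 8 mm above the bench; dish places at x = -62, 0, 62 mm on its centre line. Black upright handle, 26 (x) x 14 (y) mm, z 4..48 mm, at x = -136 mm. Fully home with its origin at x = +3 mm in the dryer's frame.
- dish_1: Petri dish (closed), 56 mm in diameter, 13 mm high, 30 g; origin under its middle, z up. Two or three of the three dishes are present. Beware the fixed blue-grey centrifuge between robot and tray: 200 x 200 mm, 77 mm high (lid dome 138 mm), centre at x = 0.30, y = -0.16 m.
- dish_2: Petri dish like dish_1.
- dish_3: Petri dish like dish_1.
- film_roll: Bystander: white roll of film, 54 mm in diameter, 51 mm high; origin under its middle.
- screw_jar: Bystander: jar of screws, 47 mm in diameter, 58 mm high; origin under its middle.

How it is judged:
By the outcome, as a careful person would: the job done as asked, in the order asked, and still so for the second after the job is handed in, with the robot touching nothing.
Of dish_1, dish_2, dish_3 only 2 to 3 are there at a start; the rules pass over those that are not, and their reading is None.
At some moment in a run one of dish_1, dish_2, dish_3 may be knocked a few centimetres aside while the robot is not near it.
Once in a run the grip may slacken for a moment while it holds something.
It also fails if it takes over 210 s, if anything falls off the work surface, if the arm or the gripper's body presses on something with over 40 N, if the wrist force passes 120 N, or if a joint passes its speed limit or range.

ROBOT

A 6-joint arm with a two-finger parallel gripper is mounted at the origin on the work surface; the furniture and walls round the work are solid. World frame = base frame: x ahead of the robot, y to its left, z up, the work surface at z = 0. Lengths are in mm, angles in degrees, forces in N, time in s.
With the tool pointing down it reaches from about 400 to 825 mm from the base axis. Payload 7 kg.
Tool frame: the origin (TCP) lies midway between the tips of the shut fingers; the grasp point (between the pads) lies grasp_offset behind it (grasp_offset is the distance from the TCP to the grasp point, in mm); z points along the fingers, y is the line along which they close (so a half turn about z gives the same grasp; the last joint's range is limited). The gripper opens to 88 mm and grips with 3 to 60 N. Pads are 19 mm wide; open, the fingers measure 130 mm over their backs; the gripper's body (78 mm by 193 mm) begins 47 mm behind the grasp point.
Start: joints at [82.512, 20.546, 0.682, 0, -70.136, -16.507], TCP at [274.504, 616.638, 226.561] pointing down, gripper open.
Joint ranges: [-176.03, 176.03], [-82.01, 121.73], [-58.28, 71.71], [-173.87, 95.51], [-174.79, -0.11], [-173.66, 173.66]. Speed limits (degrees/s): [136.94, 136.94, 172.46, 180, 180, 180].

INTERFACE

Orientations are given as a 3x3 rotation matrix whose columns are the frame's x, y, z axes.
In Python, from bench import read_state, read_camera, job_done, grasp_offset gives the robot as it stands.
- The arm moves only by the tool apply_moves, never from a script. Its argument "commands" is one flat list of numbers, 7 for each row, row after row: the shift along the tool's x, y, z in cm, then the turn, a rotation vector about the tool's x, y, z in units of 8 degrees (1.0 is 8 degrees), then the opening, from -1 (shut) to 1 (fully open). In form: [dx, dy, dz, wx, wy, wz, hand, dx, dy, dz, wx, wy, wz, hand, ...]. A call has 1 to 20 rows; each row shifts and turns the commanded pose from where the row before left it, along the tool's axes as they then stand; what a row does not reach is not made up. A row lasts 1/8 s, in which the tool goes at most 62.5 mm and 10.7 degrees, less where a joint would pass 70% of its speed; a pose out of reach is approached as far as the arm can. A call with a gripper value outside its range is refused whole. The fingers move at their own pace and stop on an object; "force" is the grip in N (left out, the last holds). Time passes only in rows, so rows that do not move let the fingers close. It gives the time, the measured TCP pose, the force, the opening and the grip force at its end, in the units of the state.
- read_state(): the state, without advancing time (a new reading comes with each control period).
- read_camera(name): name is "scene" or "top"; returns a dict with "image" (384x512x3 uint8, blue, green, red), "camera_matrix" (3x3 intrinsics, pixels), "R" (3x3) and "t" (3): a world point X has camera coordinates R X + t. Camera axes: x right, y down, z forward; pixel columns grow to the right and rows downward; lengths in mm; the calibration is good to about 2 mm. A picture is of the moment at which its call begins. There is no depth.
- job_done(): hands the job in; it is judged then, once.
The state is a dict: "time": time; "q": joint angles; "joint_vel": joint speeds; "joint_torque": joint torques, N m; "eef_pos": TCP position; "tcp_rot": TCP orientation; "ft_force": force on the tool from outside, world axes, zero at the start; "moment": the same for the moment, N m; "width": opening from 0.0 (shut) to 1.0 (fully open); "finger_force": force on a finger pad.
Only numpy, scipy, OpenCV 4.12 (cv2) and the standard library are available. Lean on these libraries where they do the work, as an engineer would, in place of code of your own. Each camera call takes 0.05 s, during which the arm holds its last target. There are 200 camera calls.

## Working session

There is one attempt and no reset: what is moved stays moved. The work goes in short steps, Python scripts to look and compute and a tool call to move; the robot and the scene stay as the last step left them, time stands still between calls to the robot, and variables do not carry over. Pictures are saved under pics/ and viewed, at most 14 in all, crops included, and the job is handed in when it is done.

Besides the shell and the picture viewer there is one more tool, called as a command line: name --argument value ..., lists and objects as JSON in quotes. apply_moves: Moves the arm, as the interface text tells. Its arguments: {"type":"object","properties":{"commands":{"type":"array","items":{"type":"number"}},"force":{"type":"number"}},"required":["commands"]}

```bash
ls; mkdir -p pics
cat > h.py <<'E'
import numpy as np, cv2
from bench import read_state, read_camera, job_done, grasp_offset
def snap(n):
    c=read_camera(n); return c
def save(c,fn,box=None,s=1.5):
    im=c["image"]
    if box: x0,y0,x1,y1=box; im=im[y0:y1,x0:x1]
    cv2.imwrite("pics/"+fn,cv2.resize(im,None,fx=s,fy=s,interpolation=cv2.INTER_CUBIC))
def onplane(c,u,v,z):
    K,R,t=c["camera_matrix"],np.array(c["R"]),np.array(c["t"])
    d=R.T@np.linalg.solve(K,[u,v,1.]); o=-R.T@t
    return o+d*(z-o[2])/d[2]
def tri(obs):
    A=[];b=[]
    for c,u,v in obs:
        K,R,t=c["camera_matrix"],np.array(c["R"]),np.array(c["t"])
        d=R.T@np.linalg.solve(K,[u,v,1.]); d/=np.linalg.norm(d); o=-R.T@t
        P=np.eye(3)-np.outer(d,d); A.append(P);b.append(P@o)
    return np.linalg.lstsq(np.vstack(A),np.hstack(b),rcond=None)[0]
def proj(c,X):
    p=np.array(c["camera_matrix"])@(np.array(c["R"])@np.array(X,float)+np.array(c["t"])); return p[:2]/p[2]
E
python3 - <<'E'
from h import *
import pickle
print(read_state(), grasp_offset() if callable(grasp_offset) else grasp_offset)
C={n:snap(n) for n in("scene","top")}
pickle.dump(C,open("c0.pkl","wb"))
for n in C: save(C[n],n+"0.png"); c=C[n]; print(n,-np.array(c["R"]).T@c["t"],c["camera_matrix"],c["R"])
E
```

```text
pics
{'time': 0.0, 'q': array([ 8.25114452e+01,  2.05908873e+01,  6.35013922e-01, -2.08767938e-02,
       -7.01369831e+01, -1.65073013e+01]), 'joint_vel': array([-0.02704428, -0.04511412, -0.03555883, -0.02563512,  0.08839308,
        0.07407622]), 'joint_torque': array([ 1.87517021e-04, -5.82708442e+01,  2.93043888e+01,  6.99652523e+00,
        6.87154839e-03, -1.69074842e-04]), 'eef_pos': array([274.31956727, 616.20948199, 225.63592347]), 'tcp_rot': array([[ 9.13524442e-01, -4.06783468e-01, -5.50982383e-04],
       [-4.06783819e-01, -9.13523116e-01, -1.56214448e-03],
       [ 1.32119404e-04,  1.65118788e-03, -9.99998628e-01]]), 'ft_force': array([ 0.61109851, -0.05465858, -0.59118237]), 'moment': array([ 0.03468088, -0.02440482, -0.02020406]), 'finger_force': 0.0, 'width': 1.0020255506025777} 18.8
scene [-377.91728165 -254.26807748  943.13533746] [[387.30467988   0.         259.85565155]
 [  0.         387.30467988 181.88901072]
 [  0.           0.           1.        ]] [[ 0.18838885 -0.98209273 -0.00187404]
 [-0.72387356 -0.13756614 -0.67607886]
 [ 0.66371433  0.12872228 -0.73682689]]
top [ 265.72497242 -105.47444748 1239.59898453] [[432.43496002   0.         246.11918476]
 [  0.         432.43496002 186.54191393]
 [  0.           0.           1.        ]] [[ 0.0125592  -0.99991837 -0.00234834]
 [-0.99089291 -0.01213089 -0.13410477]
 [ 0.13406533  0.0040112  -0.99096438]]
```

View pics/scene0.png

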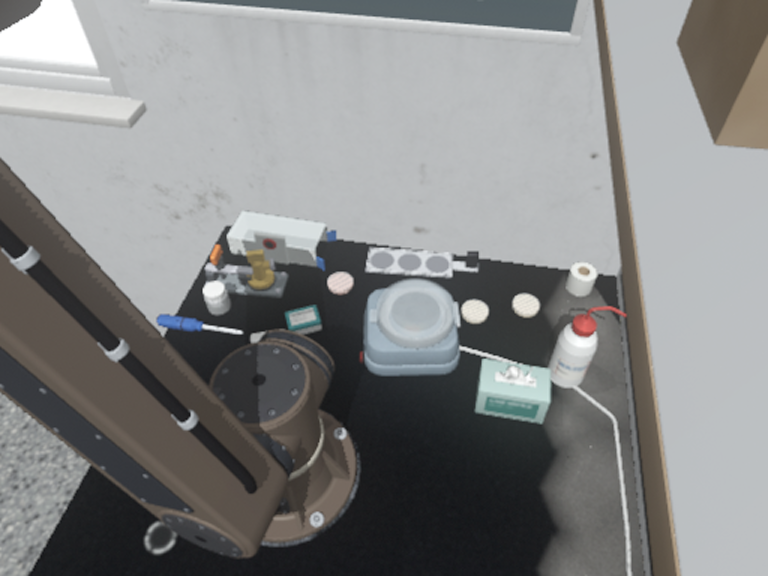

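View pics/top0.png

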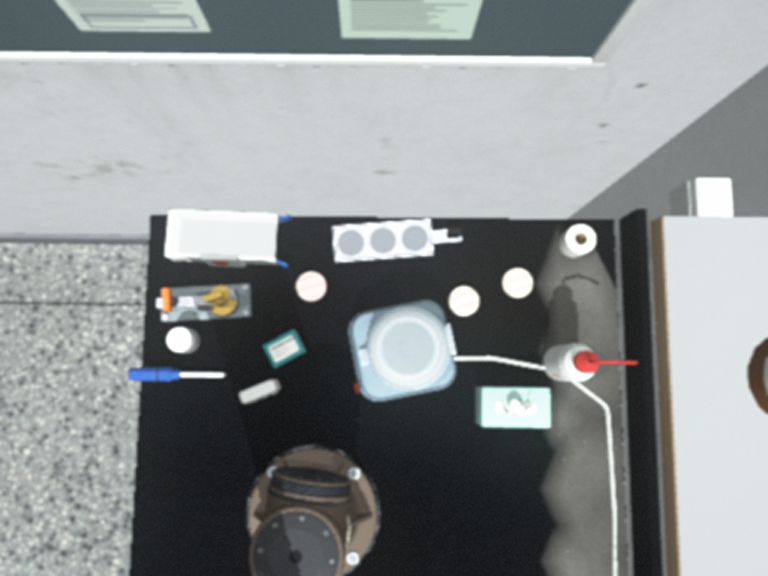

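The scene view shows the dryer at about (280,240), the elbow at (262,270), the tray at (420,262), and dishes at (340,282), (475,311) and (526,305). In the top view those are the dryer (222,237), elbow (220,300), wing (166,300), tray (383,240) with its handle (455,237), and dishes (311,286), (464,301), (517,283). All pixels are in the 1.5x pictures.

Run:
```python
from h import *
import pickle
C=pickle.load(open("c0.pkl","rb"))
save(C["top"],"t_left.png",(95,130,225,230),6)
save(C["top"],"t_right.png",(190,130,350,230),5)
save(C["scene"],"s_left.png",(125,130,245,220),6)
save(C["scene"],"s_right.png",(210,155,370,225),5)
```

```text
(no output)
```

View pics/t_left.png

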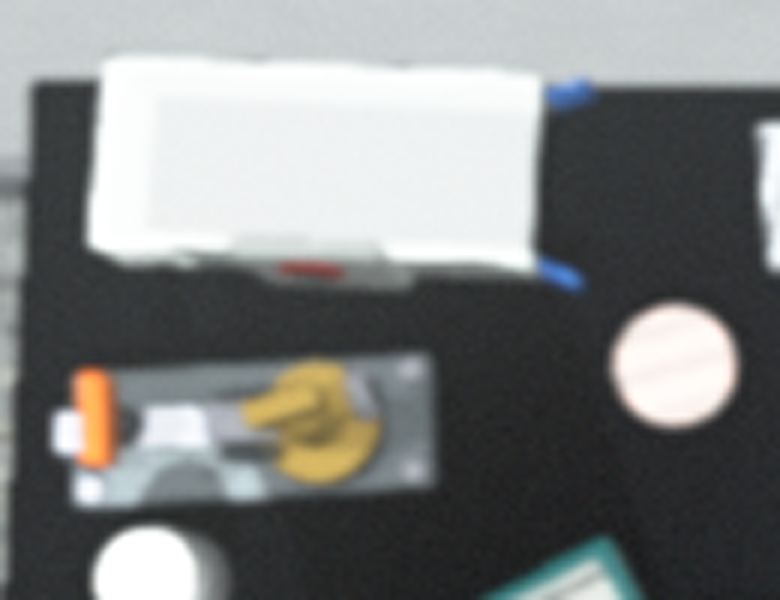

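View pics/s_left.png

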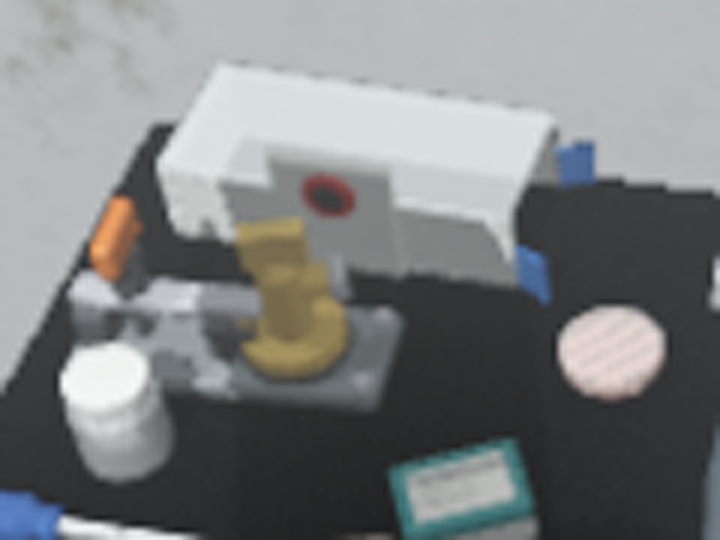

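View pics/t_right.png

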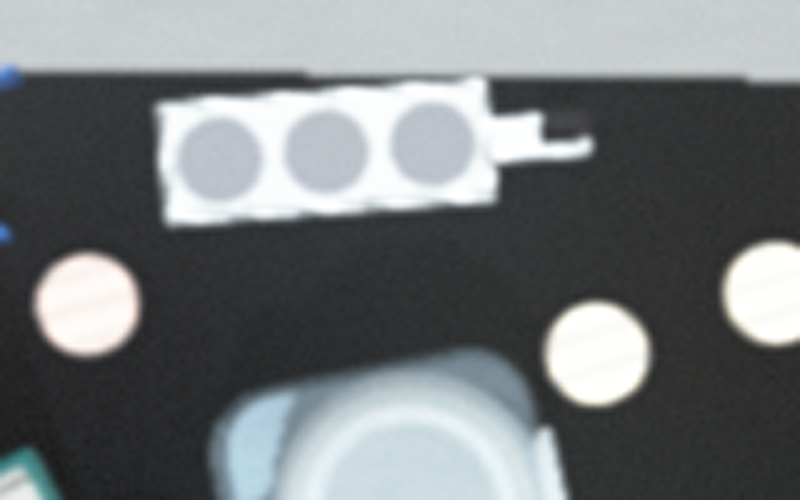

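View pics/s_right.png

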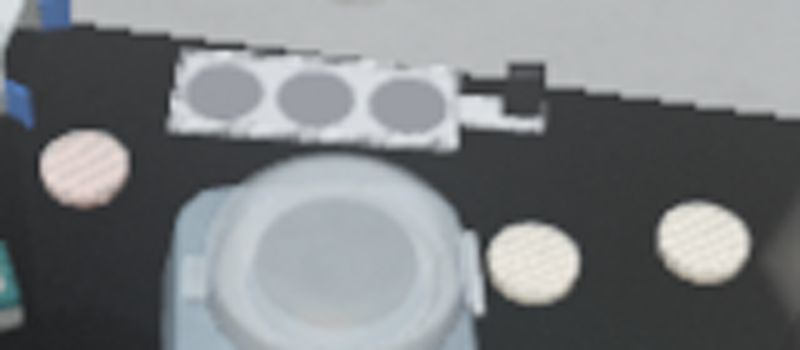

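The crops show the following (crop pixels):
- **Wing:** long side along world x, at top crop (95,418).
- **Elbow:** its outlet now points to the image right, roughly world -y. The bar runs (243,412) to (330,395).
- **Port:** top (312,269), scene (328,195).
- **Tray:** top crop corners (157,103), (487,80), (497,200), (167,225).
- **Dishes:** top (87,304), (597,353), (775,293).

```bash
cat > m1.py <<'E'
from h import *
import pickle
C=pickle.load(open("c0.pkl","rb")); T,S=C["top"],C["scene"]
f=lambda x,y,ox,oy,s:((x+.5)/s-.5+ox,(y+.5)/s-.5+oy)
TL=lambda x,y:f(x,y,95,130,6); TR=lambda x,y:f(x,y,190,130,5)
SL=lambda x,y:f(x,y,125,130,6); SR=lambda x,y:f(x,y,210,155,5)
E
python3 - <<'E'
from m1 import *
np.set_printoptions(precision=1,suppress=True)
for n,a,b in [("port",(312,269),(328,195))]+[("wing",(95,418),(115,240)),("bar",(283,405),(272,240))]:
    print(n,tri([(T,*TL(*a)),(S,*SL(*b))]))
for n,a,b in [("d1",(87,304),(84,165)),("d2",(597,353),(533,258)),("d3",(775,293),(703,238)),("p1",(220,158),(222,93)),("p2",(326,150),(315,99)),("p3",(432,143),(408,105)),("handle",(567,125),(525,68))]:
    print(n,tri([(T,*TR(*a)),(S,*SR(*b))]), onplane(T,*TR(*a),13),onplane(S,*SR(*b),13))
print("plate"); 
for p in [(430,352),(437,487),(72,507)]: print(onplane(T,*TL(*p),12))
for p in [(405,315),(378,402)]: print(onplane(S,*SL(*p),12))
print("tray")
for p in [(157,103),(487,80),(497,200),(167,225)]: print(onplane(T,*TR(*p),8))
print("dryer top corners z54"); 
for p in [(105,62),(545,75),(535,270)]: print(onplane(T,*TL(*p),54))
for p in [(225,65),(555,120),(517,208),(165,165)]: print("S",onplane(S,*SL(*p),54))
print("guides top/any z50",onplane(T,*TL(595,88),50),onplane(T,*TL(583,285),50))
print("edge",onplane(T,250,145,0))
for F in(-200,-400,-600,-800,-900): print(F,onplane(T,50,160,F),onplane(S,0,257,F),onplane(S,5,257,F))
E
```

```text
port [456.2 175.   58.1]
wing [384.  263.9  78.9]
bar [389.6 177.5  89.7]
d1 [420.   11.3   7.5] [419.2  11.2  13. ] [415.3   9.2  13. ]
d2 [ 395.  -281.1    9.8] [ 394.6 -280.1   13. ] [ 392.5 -281.5   13. ]
d3 [ 430.9 -383.6    9.7] [ 430.3 -382.1   13. ] [ 428.2 -383.8   13. ]
p1 [507.6 -62.7  -0.5] [505.  -63.5  13. ] [494.8 -65.2  13. ]
p2 [ 513.1 -125.     0.1] [ 510.4 -124.6   13. ] [ 500.9 -127.    13. ]
p3 [ 517.7 -187.     1.6] [ 515.3 -185.7   13. ] [ 507.  -188.3   13. ]
handle [ 519.3 -260.    49. ] [ 526.8 -263.7   13. ] [ 555.8 -261.1   13. ]
plate
[424.1 128.2  12. ]
[359.6 122.5  12. ]
[348.  295.1  12. ]
[418.7 125.5  12. ]
[356.5 120.5  12. ]
tray
[538.1 -26.1   8. ]
[ 554. -218.    8.]
[ 483.2 -223.7    8. ]
[466.3 -33.4   8. ]
dryer top corners z54
[553.7 277.6  54. ]
[549.9  71.3  54. ]
[457.5  73.   54. ]
S [551.  269.8  54. ]
S [541.4  70.8  54. ]
S [469.6  72.6  54. ]
S [465.9 272.8  54. ]
guides top/any z50 [544.9  48.2  50. ] [451.4  51.1  50. ]
edge [ 556.4 -110.3    0. ]
-200 [ 543.2  566.5 -200. ] [ 145.6  749.4 -200. ] [ 148.8  732.7 -200. ]
-400 [ 581.7  659.9 -400. ] [ 237.2  925.  -400. ] [ 241.   905.3 -400. ]
-600 [ 620.3  753.2 -600. ] [ 328.8 1100.6 -600. ] [ 333.1 1078.  -600. ]
-800 [ 658.8  846.6 -800. ] [ 420.4 1276.2 -800. ] [ 425.3 1250.7 -800. ]
-900 [ 678.1  893.3 -900. ] [ 466.2 1364.  -900. ] [ 471.4 1337.  -900. ]
```

Run:
```python
from m1 import *
np.set_printoptions(precision=1,suppress=True)
print("wall frame corner",tri([(T,600/1.5,65/1.5),(S,578/1.5,40/1.5)]))
print("port top z60",onplane(T,*TL(312,269),60),"scene z60",onplane(S,*SL(328,195),60))
print("axis proj z12 T",proj(T,[388.5,176,12]),"S",proj(S,[388.5,176,12]))
print("S plate other corner (BL)",onplane(S,*SL(160,383),12), "flange S", onplane(S,*SL(293,338),22),"T",onplane(T,*TL(328,422),30))
print("jar top",tri([(T,*TL(148,575)),(S,*SL(107,378))]))
print("teal",onplane(T,*TL(605,540),20),onplane(T,*TL(485,598),20),onplane(T,306/1.5,346/1.5,20))
print("centrifuge corner z77",[onplane(T,*TR(*p),77) for p in[(480,350),(530,385),(555,440),(215,420)]])
print("latch T", onplane(T,*TR(565,480),50))
# axis ray from scene at port: y at x=456
K,R,t=[np.array(S[k]) for k in("camera_matrix","R","t")]
d=R.T@np.linalg.solve(K,[*SL(328,195),1]);o=-R.T@t
print("S port at x=456:",o+d*(456-o[0])/d[0])
K,R,t=[np.array(T[k]) for k in("camera_matrix","R","t")]
d=R.T@np.linalg.solve(K,[*TL(312,269),1]);o=-R.T@t
print("T port at x=456:",o+d*(456-o[0])/d[0])
```

```text
wall frame corner [ 643.6 -388.3  473.1]
port top z60 [455.8 174.9  60. ] scene z60 [454.5 173.7  60. ]
axis proj z12 T [149.  200.4] S [174.2 186.7]
S plate other corner (BL) [347.5 238.1  12. ] flange S [383. 175.  22.] T [388.1 171.4  30. ]
jar top [314.8 245.3  51.6]
teal [335.   41.1  20. ] [307.2  96.6  20. ] [304.3  16.1  20. ]
centrifuge corner z77 [array([ 388.7, -207.9,   77. ]), array([ 370.1, -234.8,   77. ]), array([ 340.6, -248.2,   77. ]), array([349.1, -65.3,  77. ])]
latch T [ 320.5 -256.9   50. ]
S port at x=456: [456.  174.5  58.4]
T port at x=456: [456.  175.2  58.6]
```

```bash
cat >> h.py <<'E'
def go(x,y,z,head=None,step=4.0):
    """deltas from measured pose: translation in tool axes (cm), then turn (units of 8deg about tool z)"""
    s=read_state(); R=s["tcp_rot"]; p=s["eef_pos"]
    h=np.degrees(np.arctan2(R[1,0],R[0,0]))
    d=R.T@(np.array([x,y,z])-p)/10
    n=max(1,int(np.ceil(np.abs(d).max()/step)))
    print("t %.2f pos %s head %.2f tilt %.2f %.2f w %.3f f %s M %s ff %.1f q6 %.0f"%(s["time"],p.round(1),h,np.degrees(R[0,2]),np.degrees(R[1,2]),s["width"],s["ft_force"].round(1),s["moment"].round(2),s["finger_force"],s["q"][5]))
    print(" total",d.round(2)," n",n," per row",(d/n).round(3)," then wz total",None if head is None else round(-(head-h)/8,3))
E
python3 -c "
from h import *
go(383,262.5,130,3)"
```

```text
t 0.10 pos [274.3 616.3 225.7] head -24.00 tilt -0.03 -0.08 w 1.003 f [-0.9  1.  -0.4] M [0.02 0.   0.01] ff 0.0 q6 -17
 total [24.32 27.89  9.62]  n 7  per row [3.474 3.984 1.374]  then wz total -3.375
```

apply_moves --commands '[3.04,3.49,1.2,0,0,0,0,3.04,3.49,1.2,0,0,0,0,3.04,3.49,1.2,0,0,0,0,3.04,3.49,1.2,0,0,0,0,3.04,3.49,1.2,0,0,0,0,3.04,3.49,1.2,0,0,0,0,3.04,3.49,1.2,0,0,0,0,3.04,3.49,1.2,0,0,0,0,0,0,0,0,0,-0.84,0,0,0,0,0,0,-0.84,0,0,0,0,0,0,-0.84,0,0,0,0,0,0,-0.85,0,0,0,0,0,0,0,0,0,0,0,0,0,0,0]' --force 30

```text
time: 1.85
eef_pos: [383.1, 262.6, 130.5]
tcp_rot: [[0.999, 0.049, -0.0], [0.049, -0.999, -0.0], [-0.0, 0.0, -1.0]]
ft_force: [0.1, -0.3, -0.7]
width: 0.5
finger_force: 0.0
```

```bash
python3 -c "
from h import *
go(383,262.5,65,3)
c=snap('top'); save(c,'t2.png',(95,130,225,230),6)
c=snap('scene'); save(c,'s2.png',(125,110,245,210),6)"
```

```text
t 1.85 pos [383.1 262.6 130.5] head 2.82 tilt -0.01 -0.01 w 0.500 f [ 0.1 -0.3 -0.7] M [-0.05  0.01  0.02] ff 0.0 q6 34
 total [-0.01  0.01  6.55]  n 2  per row [-3.000e-03  3.000e-03  3.273e+00]  then wz total -0.023
```

View pics/s2.png

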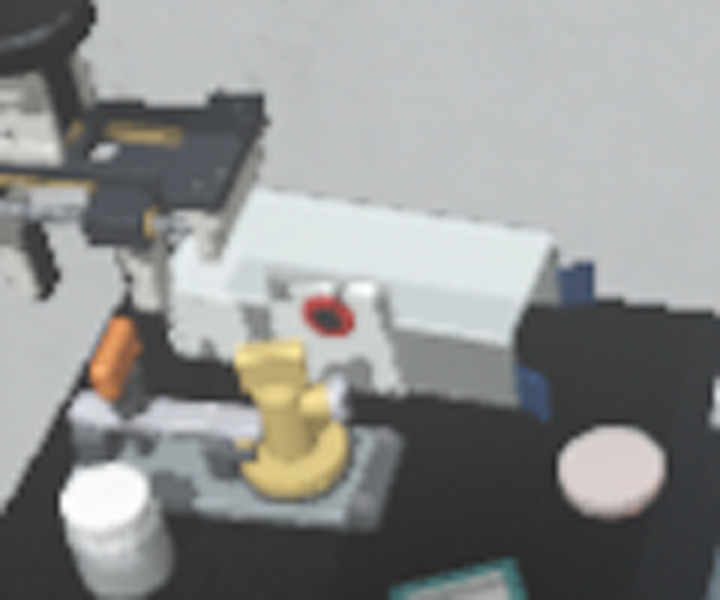

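The fingers straddle the wing: finger tips at crop (42,297) and (148,310), wing at (115,358), outlet tip at (342,395). I'll check the camera offset against the known TCP.

```bash
python3 -c "
from m1 import *
s=read_state();p=s['eef_pos'];R=s['tcp_rot']
for d in(-1,1):
  for w in (-9.5,9.5):
    X=p+R@[w,d*22,0]; q=proj(S,X); print(d,w,(q-[125,110])*6+2.5)
for n,X in [('wing z96',[383,262.5,96]),('z72',[383,262.5,72])]: print(n,(proj(S,X)-[125,110])*6+2.5)
"
```

```text
-1 -9.5 [ 42.68294364 298.60529402]
-1 9.5 [ 56.18456464 272.7313791 ]
1 -9.5 [127.04982037 307.01197524]
1 9.5 [139.6861728  280.95458012]
wing z96 [106.99309326 338.28129724]
z72 [117.34829032 370.7479544 ]
```

apply_moves --commands '[0,0,2.2,0,0,0,0,0,0,2.2,0,0,0,0,0,0,2.1,0,0,0,0,0,0,0,0,0,0,-1,0,0,0,0,0,0,-1,0,0,0,0,0,0,-1,0,0,0,0,0,0,-1,0,0,0,0,0,0,-1]' --force 15

```text
time: 2.95
eef_pos: [383.6, 264.0, 66.4]
tcp_rot: [[0.999, 0.052, 0.001], [0.052, -0.999, 0.003], [0.002, -0.002, -1.0]]
ft_force: [-3.3, 4.0, 2.9]
width: 0.213
finger_force: 15.0
```

```bash
python3 -c "
from h import *
go(383,262.5,65,3)"
```

```text
t 2.95 pos [383.6 264.   66.4] head 2.98 tilt 0.08 0.15 w 0.213 f [-3.3  4.   2.9] M [1.65 1.16 0.  ] ff 15.0 q6 34
 total [-0.07  0.14  0.14]  n 1  per row [-0.073  0.144  0.144]  then wz total -0.002
```

```bash
python3 -c "
from h import *
c=snap('scene'); save(c,'s3.png',(115,110,195,180),8)"
```

```text
(no output)
```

View pics/s3.png

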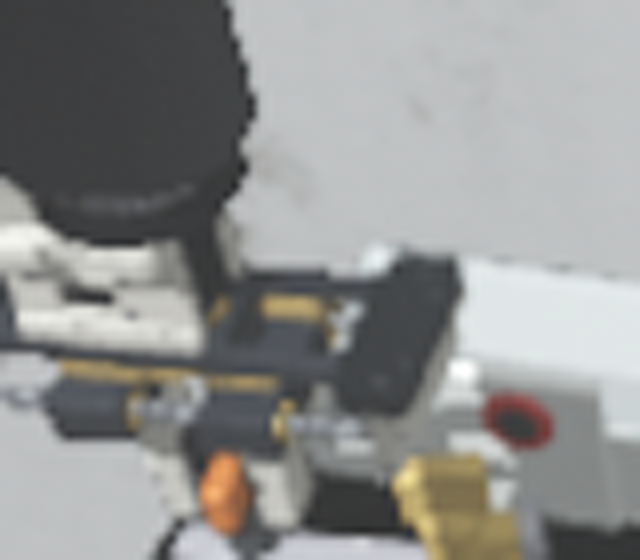

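The wing is between the pads at (225,490), with its near end sticking out. The opening reads wider than 12 mm, so I'll firm up the grip and look again.

apply_moves --commands '[0,0,0,0,0,0,-1,0,0,0,0,0,0,-1,0,0,0,0,0,0,-1,0,0,0,0,0,0,-1]' --force 40

```text
time: 3.5
eef_pos: [383.7, 264.0, 66.5]
tcp_rot: [[0.999, 0.052, 0.001], [0.052, -0.999, 0.002], [0.002, -0.002, -1.0]]
ft_force: [-2.8, 5.5, 4.2]
width: 0.208
finger_force: 40.0
```

```bash
python3 -c "
from h import *
go(383,262.5,65,3)
from m1 import *
im=T['image'].astype(int); b,g,r=im[...,0],im[...,1],im[...,2]
m=(r>180)&(g<150)&(b<110); m[:, 130:]=0
ys,xs=np.nonzero(m); print(len(xs)); 
for y in sorted(set(ys)): print(y,xs[ys==y].min(),xs[ys==y].max())"
```

```text
t 3.50 pos [383.7 264.   66.5] head 2.99 tilt 0.08 0.14 w 0.208 f [-2.8  5.5  4.2] M [1.63 1.23 0.05] ff 40.0 q6 34
 total [-0.07  0.14  0.14]  n 1  per row [-0.074  0.144  0.145]  then wz total -0.002
24
192 108 111
193 112 112
194 112 112
195 112 112
196 112 112
197 112 112
198 112 112
199 112 112
200 112 112
201 112 112
202 112 112
203 112 113
204 112 113
205 112 113
206 112 113
207 110 111
```

apply_moves --commands '[0,0,0,0,0,-0.5,-1,0,0,0,0,0,-0.5,-1,0,0,0,0,0,-0.5,-1,0,0,0,0,0,-0.5,-1]' --force 60

```text
time: 4.0
eef_pos: [383.6, 264.2, 66.5]
tcp_rot: [[0.945, 0.327, 0.001], [0.327, -0.945, 0.003], [0.002, -0.002, -1.0]]
ft_force: [-4.8, 6.3, 4.4]
width: 0.202
finger_force: 60.0
```

```bash
python3 -c "
from h import *
go(383.7,264,66.5,3)"
```

```text
t 4.00 pos [383.6 264.2  66.5] head 19.10 tilt 0.08 0.17 w 0.202 f [-4.8  6.3  4.4] M [ 2.01  1.47 -0.1 ] ff 60.0 q6 50
 total [-0.    0.02 -0.  ]  n 1  per row [-0.     0.022 -0.003]  then wz total 2.012
```

apply_moves --commands '[0,0,0,0,0,-0.6,-1,0,0,0,0,0,-0.6,-1,0,0,0,0,0,-0.6,-1,0,0,0,0,0,-0.6,-1,0,0,0,0,0,-0.6,-1,0,0,0,0,0,-0.6,-1,0,0,0,0,0,-0.6,-1,0,0,0,0,0,-0.6,-1,0,0,0,0,0,0,-0.2,0,0,0,0,0,0,-0.2,0,0,0,0,0,0,-0.2,0,0,-4,0,0,0,-0.2,0,0,-4,0,0,0,-0.2,0,0,0,0,0,0,-0.2]'

```text
time: 5.75
eef_pos: [384.4, 263.9, 148.4]
tcp_rot: [[0.539, 0.842, 0.004], [0.842, -0.539, 0.004], [0.005, 0.001, -1.0]]
ft_force: [-0.3, -0.3, -0.1]
width: 0.398
finger_force: 0.0
```

```bash
python3 -c "
from h import *
go(389,177,130,-83)
c=snap('scene'); save(c,'s4.png',(115,110,195,180),8)
c=snap('top'); save(c,'t4.png',(95,130,225,230),6)"
```

```text
t 5.75 pos [384.4 263.9 148.4] head 57.37 tilt 0.20 0.24 w 0.398 f [-0.3 -0.3 -0.1] M [-0.07 -0.07  0.02] ff 0.0 q6 89
 total [-7.08  5.07  1.81]  n 2  per row [-3.541  2.534  0.903]  then wz total 17.546
```

View pics/s4.png

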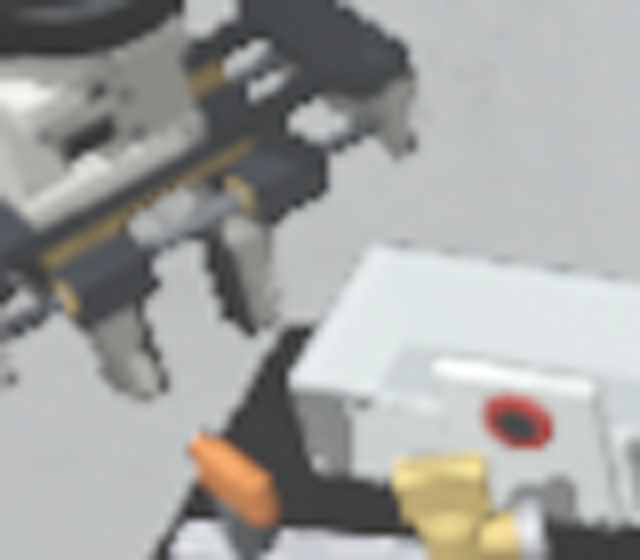

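The wing has turned with the tool: it now runs (195,440) to (275,510). Next is the elbow heading.

```bash
python3 -c "
from m1 import *
X=tri([(T,*TL(363,392)),(S,*f(342,397,125,110,6))]);print(X, onplane(T,*TL(363,392),60), onplane(S,*f(342,397,125,110,6),60))
a=np.array([389,177])
for P in (X,onplane(T,*TL(363,392),60)): print(np.degrees(np.arctan2(*(P[:2]-a)[::-1])),np.linalg.norm(P[:2]-a))
# bar ends top z102
p,q=onplane(T,*TL(245,405),102),onplane(T,*TL(318,388),102); print(p,q,np.degrees(np.arctan2(*(q-p)[1::-1])))
for h in (-90,-80,-70,-60):
  e=np.array([np.cos(np.radians(h)),np.sin(np.radians(h))]); n=np.array([-e[1],e[0]])
  print(h,[((proj(T,[*(a+17*i*e+6*j*n),102])-[95,130])*6+2.5).round() for i,j in((-1,-1),(-1,1),(1,1),(1,-1))],((proj(T,[*(a+34*e),60])-[95,130])*6+2.5).round(),((proj(S,[*(a+34*e),60])-[125,110])*6+2.5).round())
"
```

```text
[399.59526669 148.71527585  57.32577456] [399.03707548 149.05256888  60.        ] [397.38198215 146.54939855  60.        ]
-69.4643894345036 30.204060928371117
-70.24469298550011 29.69514758797575
[387.87930094 191.84491928 102.        ] [395.82329975 159.94385491 102.        ] -76.01662280440618
-90 [array([240., 416.]), array([241., 389.]), array([318., 390.]), array([317., 417.])] [375. 414.] [343. 409.]
-80 [array([242., 422.]), array([239., 396.]), array([315., 383.]), array([319., 410.])] [375. 401.] [346. 401.]
-70 [array([246., 428.]), array([238., 403.]), array([311., 378.]), array([320., 403.])] [372. 389.] [347. 393.]
-60 [array([251., 433.]), array([238., 410.]), array([307., 372.]), array([319., 396.])] [367. 377.] [345. 385.]
```

View pics/t4.png

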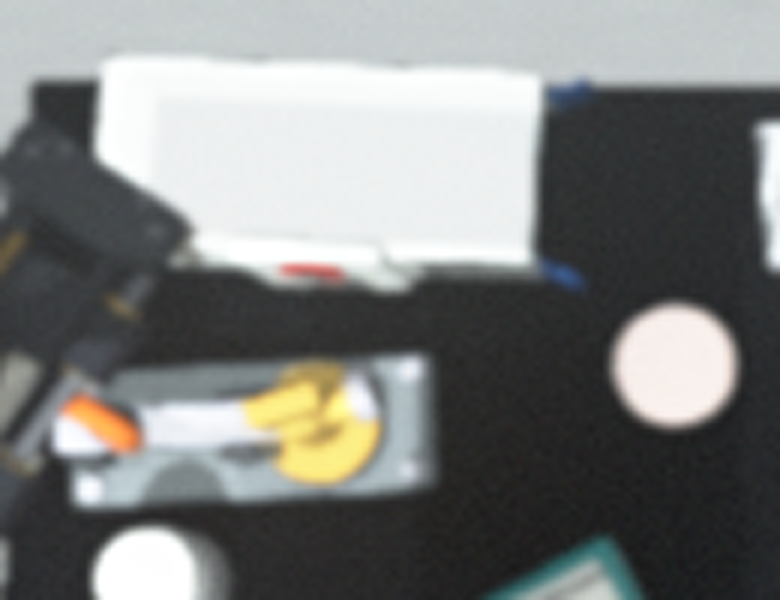

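The bar's top face runs about (246,416) to (315,392), heading about -73°. The wing is loose.

apply_moves --commands '[-2.36,1.69,0,0,0,0,0,-2.36,1.69,0,0,0,0,0,-2.36,1.69,0,0,0,0,0,0,0,0,0,0,1,0,0,0,0,0,0,1,0,0,0,0,0,0,1,0,0,0,0,0,0,1,0,0,0,0,0,0,1,0,0,0,0,0,0,1,0,0,0,0,0,0,1,0,0,0,0,0,0,1,0,0,0,0,0,0,1,0,0,0,0,0,0,1,0,0,0,0,0,0,1,0,0,0,0,0,0,1,0,0,0,0,0,0,1,0,0,0,0,0,0,1,0,0,0,0,0,0,1,0,0,0,0,0,0,1.3,0,0,0,0,0,0,0,0]'

```text
time: 8.35
eef_pos: [387.1, 175.0, 144.4]
tcp_rot: [[0.293, -0.956, -0.002], [-0.956, -0.293, -0.002], [0.001, 0.002, -1.0]]
ft_force: [-0.2, 0.8, -0.1]
width: 0.501
finger_force: 0.0
```

```bash
python3 -c "
from h import *
go(389,177,74,-73)"
```

```text
t 8.35 pos [387.1 175.  144.4] head -72.99 tilt -0.10 -0.10 w 0.501 f [-0.2  0.8 -0.1] M [ 0.08 -0.07 -0.02] ff 0.0 q6 -34
 total [-0.14 -0.26  7.04]  n 2  per row [-0.072 -0.128  3.522]  then wz total 0.002
```

apply_moves --commands '[-0.14,-0.26,0,0,0,0,0,0,0,2.5,0,0,0,0,0,0,2.5,0,0,0,0,0,0,2.0,0,0,0,0,0,0,0,0,0,0,-1,0,0,0,0,0,0,-1,0,0,0,0,0,0,-1,0,0,0,0,0,0,-1,0,0,0,0,0,0,-1]' --force 15

```text
time: 9.48
eef_pos: [389.2, 177.7, 75.9]
tcp_rot: [[0.292, -0.956, -0.001], [-0.956, -0.292, 0.0], [-0.001, 0.0, -1.0]]
ft_force: [-5.3, 1.1, 2.7]
width: 0.23
finger_force: 13.6
```

```bash
python3 -c "
from h import *
go(389,177,74,-73)"
```

```text
t 9.47 pos [389.2 177.7  75.9] head -73.04 tilt -0.03 0.02 w 0.230 f [-5.3  1.1  2.7] M [ 0.55  2.11 -0.07] ff 13.6 q6 -34
 total [0.07 0.04 0.19]  n 1  per row [0.065 0.042 0.192]  then wz total -0.005
```

apply_moves --commands '[0,0,0,0,0,0,-1,0,0,0,0,0,0,-1,0,0,0,0,0,0,-1]' --force 50

```text
time: 9.85
eef_pos: [389.1, 177.8, 75.8]
tcp_rot: [[0.292, -0.956, -0.001], [-0.956, -0.292, 0.0], [-0.001, 0.0, -1.0]]
ft_force: [-6.0, 1.4, 1.0]
width: 0.207
finger_force: 43.8
```

```bash
python3 -c "
from h import *
go(389,177,74,-73)
c=snap('scene'); save(c,'s5.png',(135,110,215,180),8)"
```

```text
t 9.85 pos [389.1 177.8  75.8] head -73.04 tilt -0.04 0.02 w 0.207 f [-6.   1.4  1. ] M [0.7  2.11 0.02] ff 43.8 q6 -34
 total [0.07 0.04 0.18]  n 1  per row [0.069 0.036 0.184]  then wz total -0.004
```

View pics/s5.png

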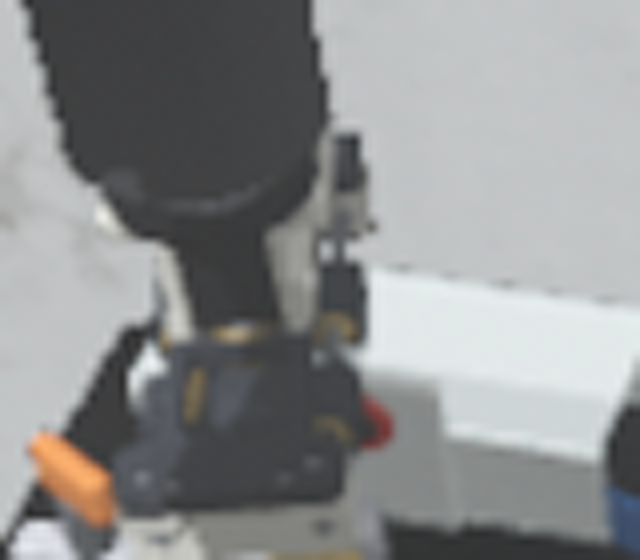

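The elbow bar is held between the pads (the opening matches the wing's). Now swing it +71.4° to a heading of about -1.6°.

apply_moves --commands '[0,0,0,0,0,-0.5,-1,0,0,0,0,0,-0.5,-1,0,0,0,0,0,-0.5,-1,0,0,0,0,0,-0.5,-1]'

```text
time: 10.4
eef_pos: [389.5, 177.9, 75.9]
tcp_rot: [[0.546, -0.838, -0.0], [-0.838, -0.546, 0.001], [-0.001, -0.0, -1.0]]
ft_force: [-2.2, 1.5, -1.1]
width: 0.206
finger_force: 43.3
```

```bash
python3 -c "
from h import *
go(389,177,74,-1.6)"
```

```text
t 10.40 pos [389.5 177.9  75.9] head -56.90 tilt -0.00 0.04 w 0.206 f [-2.2  1.5 -1.1] M [ 0.57  1.21 -0.11] ff 43.3 q6 -18
 total [0.05 0.09 0.19]  n 1  per row [0.053 0.093 0.186]  then wz total -6.913
```

Turns freely. Continue.

apply_moves --commands '[0,0,0,0,0,-0.7,-1,0,0,0,0,0,-0.7,-1,0,0,0,0,0,-0.7,-1,0,0,0,0,0,-0.7,-1,0,0,0,0,0,-0.7,-1,0,0,0,0,0,-0.7,-1,0,0,0,0,0,-0.7,-1,0,0,0,0,0,-0.7,-1,0,0,0,0,0,-0.7,-1,0,0,0,0,0,-0.61,-1,0,0,0,0,0,0,-1,0,0,0,0,0,0,-1]'

```text
time: 11.9
eef_pos: [390.2, 179.1, 75.9]
tcp_rot: [[1.0, -0.03, 0.001], [-0.03, -1.0, 0.003], [0.001, -0.003, -1.0]]
ft_force: [-0.8, 4.7, -4.9]
width: 0.201
finger_force: 42.3
```

```bash
python3 -c "
from h import *
go(389,177,74,-1.6)"
```

```text
t 11.90 pos [390.2 179.1  75.9] head -1.74 tilt 0.07 0.15 w 0.201 f [-0.8  4.7 -4.9] M [ 1.83  0.64 -0.01] ff 42.3 q6 37
 total [-0.11  0.21  0.19]  n 1  per row [-0.11   0.215  0.193]  then wz total -0.018
```

apply_moves --commands '[0,-0.2,0,0,0,0,-1,0,0,0,0,0,0,-1,0,0,0,0,0,0,-0.2,0,0,0,0,0,0,-0.2,0,0,0,0,0,0,-0.2,0,0,-2.5,0,0,0,-0.2,0,0,-4,0,0,0,-0.2,0,0,0,0,0,0,-0.2]'

```text
time: 12.9
eef_pos: [391.3, 181.5, 143.3]
tcp_rot: [[1.0, -0.03, 0.004], [-0.03, -1.0, 0.004], [0.004, -0.005, -1.0]]
ft_force: [0.3, 0.0, -0.7]
width: 0.4
finger_force: 0.0
```

```bash
python3 -c "
from h import *
go(384,264.3,141,57.4)"
```

```text
t 12.90 pos [391.3 181.5 143.3] head -1.72 tilt 0.24 0.25 w 0.400 f [ 0.3  0.  -0.7] M [-0.05  0.01 -0.01] ff 0.0 q6 37
 total [-0.98 -8.26  0.26]  n 3  per row [-0.327 -2.752  0.088]  then wz total -7.39
```

apply_moves --commands '[-0.327,-2.75,0,0,0,0,-0.1,-0.327,-2.75,0,0,0,0,-0.1,-0.327,-2.75,0,0,0,0,-0.1,0,0,0,0,0,-0.92,0,0,0,0,0,0,-0.92,0,0,0,0,0,0,-0.92,0,0,0,0,0,0,-0.92,0,0,0,0,0,0,-0.92,0,0,0,0,0,0,-0.92,0,0,0,0,0,0,-0.92,0,0,0,0,0,0,-0.94,0,0,0,0,0,0,0,0]'

```text
time: 14.4
eef_pos: [382.3, 262.4, 139.9]
tcp_rot: [[0.541, 0.841, -0.001], [0.841, -0.541, -0.001], [-0.001, -0.0, -1.0]]
ft_force: [0.7, 0.1, 0.6]
width: 0.503
finger_force: 0.0
```

```bash
python3 -c "
from h import *
import pickle
go(384,264.2,66,57.4)
C={n:snap(n) for n in('top','scene')}; pickle.dump(C,open('c5.pkl','wb'))
a=cv2.resize(C['top']['image'][150:218,120:200],None,fx=7,fy=7,interpolation=cv2.INTER_CUBIC)
b=cv2.resize(C['scene']['image'][145:200,140:220],None,fx=7,fy=7,interpolation=cv2.INTER_CUBIC)
print(a.shape,b.shape)
im=np.hstack([a[:476,:400],np.pad(b,((0,91),(0,0),(0,0)))[:476,:400]]); cv2.imwrite('pics/e6.png',im)"
```

```text
t 14.40 pos [382.3 262.4 139.9] head 57.23 tilt -0.03 -0.03 w 0.503 f [0.7 0.1 0.6] M [-0.05 -0.08 -0.  ] ff 0.0 q6 88
 total [0.25 0.05 7.39]  n 2  per row [0.125 0.025 3.697]  then wz total -0.021
(476, 560, 3) (385, 560, 3)
```

View pics/e6.png

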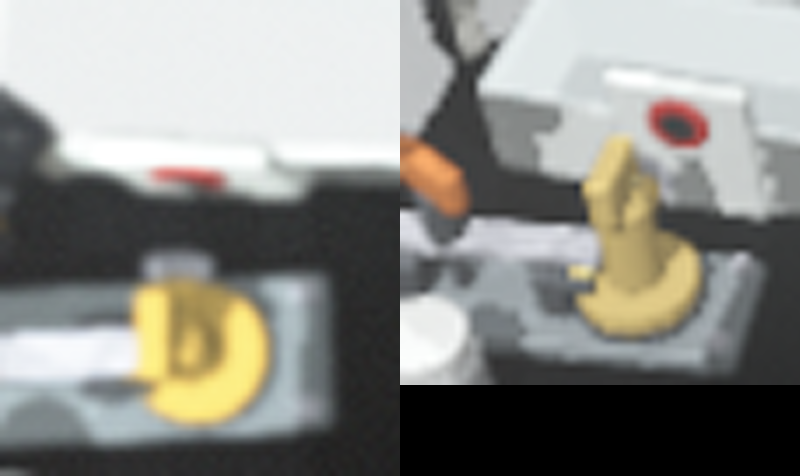

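In the left half (top view) the outlet fitting is centred at (179,262) and the port at (190,180). In the right half (scene view) the port is at (679,124).

```bash
python3 -c "
from h import *
import pickle
C=pickle.load(open('c5.pkl','rb'));T,S=C['top'],C['scene']
f=lambda x,y,ox,oy:((x+.5)/7-.5+ox,(y+.5)/7-.5+oy)
o=onplane(T,*f(179,262,120,150),60);p=onplane(T,*f(190,180,120,150),60)
print(o,p,np.degrees(np.arctan2(p[1]-o[1],p[0]-o[0])))
fl=onplane(T,*f(200,352,120,150),30);print('flange',fl)
sp=f(679-400,124,140,145); print('S port',onplane(S,*sp,60)); 
for y in(177,179):
  for h in (-4,-2,0): 
    X=np.array([388.7,y,60.])+34*np.array([np.cos(np.radians(h)),np.sin(np.radians(h)),0]); a=proj(T,X);b=proj(S,X)
    print(y,h,((a-[120,150])*7+3).round(1),((b-[140,145])*7+3+[400,0]).round(1))
print(((proj(T,[456,175.,60])-[120,150])*7+3).round(1),((proj(T,[388.7,177.,60])-[120,150])*7+3).round(1),((proj(T,[388.7,177.,26])-[120,150])*7+3).round(1))
# red ring centroid
for n,c,(x0,y0,x1,y1) in(('T',T,(120,150,200,218)),('S',S,(140,145,220,200))):
  im=c['image'].astype(float)[y0:y1,x0:x1]; w=np.clip(im[...,2]-im[...,:2].max(2)-40,0,None)*(im[...,1]<110); ys,xs=np.nonzero(w>20)
  print(n,xs.min()+x0,xs.max()+x0,ys.min()+y0,ys.max()+y0,(w*np.arange(x0,x1)).sum()/w.sum(),(w*np.arange(y0,y1)[:,None]).sum()/w.sum())
"
```

```text
[420.6333904  177.33367342  60.        ] [453.33928945 174.42202678  60.        ] -5.087352131446973
flange [388.20852294 174.48339184  30.        ]
S port [453.67280034 172.85672549  60.        ]
177 -4 [186.1 257.1] [653.1 170.5]
177 -2 [183.1 256.9] [650.7 170. ]
177 0 [180.1 256.8] [648.2 169.6]
179 -4 [181. 257.] [648.9 169.9]
179 -2 [178.  256.8] [646.5 169.4]
179 0 [175.  256.7] [644.  169.1]
[188.8 173.3] [176.3 342.7] [196.1 351.7]
T 146 150 175 175 148.27461139896374 175.0621761658031
S 176 183 160 165 177.37759710930442 162.4435411020777
```

```bash
python3 -c "
from h import *
import pickle
np.set_printoptions(linewidth=160,precision=1,suppress=True)
for k in('c0.pkl','c5.pkl'):
  C=pickle.load(open(k,'rb'));T,S=C['top'],C['scene']
  i=T['image'].astype(float)[172:179,138:157]; r=np.clip(i[...,2]-i[...,1],0,None); r[r<15]=0
  cx=(r*np.arange(138,157)).sum()/r.sum(); cy=(r*np.arange(172,179)[:,None]).sum()/r.sum(); cols=r.sum(0)
  i=S['image'].astype(float)[155:170,170:190]; r=np.clip(i[...,2]-i[...,1],0,None); r[r<15]=0
  ys,xs=np.nonzero(r>40); (e,ax,an)=cv2.minEnclosingCircle(np.c_[xs,ys].astype(np.float32)) +(0,) if False else ((xs.min()+xs.max())/2+170,(ys.min()+ys.max())/2+155),0,0
  sx=(r*np.arange(170,190)).sum()/r.sum(); sy=(r*np.arange(155,170)[:,None]).sum()/r.sum()
  print(k,cx,cy,cols,'S',sx,sy,e,tri([(T,cx,cy),(S,sx,sy)]),tri([(T,cx,cy),(S,*e)]))
for rr in range(183,190): print(rr,T['image'][rr,134:156].mean(1))
"
```

```text
c0.pkl 146.58627450980393 174.3294117647059 [  0.   0.   0.  17.  63.  97. 105. 105. 109. 114. 114.  96. 105.  79.  16.   0.   0.   0.   0.] S 178.34021263289557 162.51031894934334 (np.float64(179.5), np.float64(162.0)) [456.4 177.1  55.5] [456.5 174.6  58.3]
c5.pkl 146.5733916302311 174.66146158650844 [  0.   0.   0.  49. 113. 147. 145. 144. 146. 177. 186. 185. 175. 118.  16.   0.   0.   0.   0.] S 178.52671514385077 162.33955105912108 (np.float64(179.0), np.float64(162.0)) [455.3 176.1  57.5] [455.2 175.   59.5]
183 [52.7 55.  53.3 51.3 51.  53.7 54.7 52.  54.  54.  53.7 52.7 52.  50.3 52.  51.  48.  49.  50.  49.3 48.3 48.3]
184 [53.  54.  53.3 52.7 52.  51.7 51.7 52.  56.3 54.  54.7 54.7 57.3 54.3 49.7 50.7 49.3 45.7 48.7 48.  46.7 50.3]
185 [52.7 51.7 53.  53.7 49.  53.7 56.3 66.  75.3 76.3 78.7 80.  80.7 74.  67.3 56.7 51.  48.7 48.  48.3 48.7 47.7]
186 [ 49.   49.3  47.7  49.3  50.7  55.   78.  101.3 115.7 115.7 117.3 121.  119.7 117.7 108.7  95.   68.7  50.3  48.   47.7  47.7  46.3]
187 [ 47.3  47.7  48.3  47.7  50.3  62.   99.3 140.7 155.7 145.  141.7 146.  146.7 148.7 146.  129.3  92.3  58.   45.3  46.3  45.7  47. ]
188 [ 47.   52.   48.7  48.7  50.   64.7 109.  154.3 170.  153.7 148.  149.3 153.3 154.  156.7 141.3  98.7  61.3  50.3  52.7  53.3  52. ]
189 [ 51.7  53.   54.7  56.7  57.   69.3 104.  144.3 160.3 148.  140.  142.  146.7 148.  146.7 133.7 100.3  77.   72.   75.3  80.   79.7]
```

The port lies about -3.1° from the axis and the elbow stands at about -1.7°. I'll regrip it and trim.

```bash
python3 -c "
from h import *
go(389.3,179,140,-1.7)"
```

```text
t 14.50 pos [382.4 262.5 140.2] head 57.11 tilt -0.02 -0.02 w 0.494 f [-0.3 -0.4  0.9] M [-0.1  -0.06  0.02] ff 0.0 q6 88
 total [-6.63  5.12  0.02]  n 2  per row [-3.317  2.558  0.01 ]  then wz total 7.352
```

apply_moves --commands '[-2.21,1.71,0,0,0,0,0,-2.21,1.71,0,0,0,0,0,-2.21,1.71,0,0,0,0,0,0,0,0,0,0,0.92,0,0,0,0,0,0,0.92,0,0,0,0,0,0,0.92,0,0,0,0,0,0,0.92,0,0,0,0,0,0,0.92,0,0,0,0,0,0,0.92,0,0,0,0,0,0,0.92,0,0,0,0,0,0,0.91,0,0,0,0,0,0,0,0]'

```text
time: 16.0
eef_pos: [389.8, 179.0, 140.4]
tcp_rot: [[1.0, -0.027, -0.0], [-0.027, -1.0, -0.0], [-0.0, 0.0, -1.0]]
ft_force: [0.4, 0.3, -0.5]
width: 0.502
finger_force: 0.0
```

```bash
python3 -c "
from h import *
go(389.3,179,75,-1.7)"
```

```text
t 16.00 pos [389.8 179.  140.4] head -1.57 tilt -0.01 -0.00 w 0.502 f [ 0.4  0.3 -0.5] M [-0.03  0.05  0.03] ff 0.0 q6 37
 total [-0.05  0.01  6.54]  n 2  per row [-2.400e-02  3.000e-03  3.272e+00]  then wz total 0.016
```

apply_moves --commands '[0,0,2.2,0,0,0,0,0,0,2.2,0,0,0,0,0,0,2.1,0,0,0,0,0,0,0,0,0,0,-1,0,0,0,0,0,0,-1,0,0,0,0,0,0,-1,0,0,0,0,0,0,-1,0,0,0,0,0,0.2,-1,0,0,0,0,0,0,-1,0,0,0,0,0,0,-1]' --force 50

```text
time: 17.25
eef_pos: [390.2, 179.2, 76.0]
tcp_rot: [[0.999, -0.054, 0.001], [-0.054, -0.999, 0.0], [0.001, -0.0, -1.0]]
ft_force: [2.2, -1.5, 4.7]
width: 0.201
finger_force: 44.8
```

```bash
python3 -c "
from h import *
go(389.3,179,75,-3.2)"
```

```text
t 17.25 pos [390.2 179.2  76. ] head -3.09 tilt 0.04 0.02 w 0.201 f [ 2.2 -1.5  4.7] M [-0.99 -0.81 -0.06] ff 44.8 q6 36
 total [-0.09  0.03  0.1 ]  n 1  per row [-0.092  0.027  0.099]  then wz total 0.013
```

apply_moves --commands '[0,0,0,0,0,0,-0.2,0,0,0,0,0,0,-0.2,0,0,0,0,0,0,-0.2,0,0,-2.5,0,0,0,-0.2,0,0,-3.9,0,0,0,-0.2,-0.2,-2.83,0,0,0,0,-0.1,-0.2,-2.83,0,0,0,0,-0.1,-0.2,-2.83,0,0,0,0,-0.1,0,0,0,0,0,-0.94,0,0,0,0,0,0,-0.94,0,0,0,0,0,0,-0.94,0,0,0,0,0,0,-0.94,0,0,0,0,0,0,-0.94,0,0,0,0,0,0,-0.94,0,0,0,0,0,0,-0.94,0,0,0,0,0,0,-0.94,0,0,0,0,0,0,0,0]'

```text
time: 19.38
eef_pos: [388.3, 264.5, 139.2]
tcp_rot: [[0.545, 0.839, -0.001], [0.839, -0.545, -0.001], [-0.001, -0.0, -1.0]]
ft_force: [0.5, -0.3, -0.3]
width: 0.499
finger_force: 0.0
```

```bash
python3 -c "
from h import *
go(383.8,264.2,66.2,57.4)"
```

```text
t 19.38 pos [388.3 264.5 139.2] head 57.01 tilt -0.03 -0.04 w 0.499 f [ 0.5 -0.3 -0.3] M [-0.07 -0.07 -0.11] ff 0.0 q6 89
 total [-0.26 -0.36  7.3 ]  n 2  per row [-0.132 -0.18   3.65 ]  then wz total -0.049
```

apply_moves --commands '[-0.26,-0.36,0,0,0,0,0,0,0,2.5,0,0,0,0,0,0,2.5,0,0,0,0,0,0,2.3,0,0,0,0,0,0,0,0,0,0,-1,0,0,0,0,0,0,-1,0,0,0,0,0,0,-1,0,0,0,0,0,0,-1,0,0,0,0,0,0.6,-1,0,0,0,0,0,0.6,-1,0,0,0,0,0,0.6,-1,0,0,0,0,0,0.6,-1]' --force 60

```text
time: 20.88
eef_pos: [383.9, 264.8, 67.5]
tcp_rot: [[0.791, 0.611, 0.001], [0.611, -0.791, 0.002], [0.002, -0.001, -1.0]]
ft_force: [-4.2, 0.9, 2.4]
width: 0.202
finger_force: 60.0
```

```bash
python3 -c "
from h import *
go(383.8,264.2,66.2,3)"
```

```text
t 20.88 pos [383.9 264.8  67.5] head 37.68 tilt 0.03 0.12 w 0.202 f [-4.2  0.9  2.4] M [0.75 1.62 0.19] ff 60.0 q6 69
 total [-0.05  0.04  0.13]  n 1  per row [-0.047  0.043  0.133]  then wz total 4.335
```

apply_moves --commands '[0,0,0,0,0,0.5,-1,0,0,0,0,0,0.5,-1,0,0,0,0,0,0.5,-1,0,0,0,0,0,0.5,-1,0,0,0,0,0,0.5,-1,0,0,0,0,0,0.5,-1,0,0,0,0,0,0.5,-1,0,0,0,0,0,0.3,-1,0,0,0,0,0,0.2,-1,0,0,0,0,0,0.2,-1]'

```text
time: 22.12
eef_pos: [384.1, 264.2, 67.5]
tcp_rot: [[0.997, 0.073, 0.001], [0.073, -0.997, 0.001], [0.001, -0.001, -1.0]]
ft_force: [-4.5, -1.1, 7.6]
width: 0.2
finger_force: 60.0
```

```bash
python3 -c "
from h import *
go(383.8,264.2,66.2,3)"
```

```text
t 22.12 pos [384.1 264.2  67.5] head 4.20 tilt 0.03 0.04 w 0.200 f [-4.5 -1.1  7.6] M [-0.37  1.35  0.18] ff 60.0 q6 35
 total [-0.03 -0.01  0.13]  n 1  per row [-0.034 -0.006  0.125]  then wz total 0.15
```

apply_moves --commands '[0,0,0,0,0,0.15,-1,0,0,0,0,0,0.15,-1,0,0,0,0,0,0.15,-1,0,0,0,0,0,0,-1]'

```text
time: 22.62
eef_pos: [384.2, 264.1, 67.5]
tcp_rot: [[1.0, 0.011, 0.001], [0.011, -1.0, 0.001], [0.001, -0.001, -1.0]]
ft_force: [-4.2, -1.5, 7.2]
width: 0.2
finger_force: 60.0
```

```bash
python3 -c "
from h import *
go(383.8,264.2,66.2,0.6)"
```

```text
t 22.62 pos [384.2 264.1  67.5] head 0.64 tilt 0.03 0.04 w 0.200 f [-4.2 -1.5  7.2] M [-0.5   1.28  0.21] ff 60.0 q6 32
 total [-0.04 -0.01  0.13]  n 1  per row [-0.035 -0.009  0.126]  then wz total 0.005
```

apply_moves --commands '[0,0,0,0,0,0.15,-1,0,0,0,0,0,0.15,-1,0,0,0,0,0,0.15,-1,0,0,0,0,0,0,-1]'

```text
time: 23.12
eef_pos: [384.1, 264.0, 67.5]
tcp_rot: [[0.999, -0.051, 0.001], [-0.051, -0.999, 0.0], [0.001, -0.0, -1.0]]
ft_force: [-3.6, -1.7, 7.7]
width: 0.199
finger_force: 60.0
```

```bash
python3 -c "
from h import *
go(383.8,264.2,66.2,-3)"
```

```text
t 23.12 pos [384.1 264.   67.5] head -2.90 tilt 0.04 0.02 w 0.199 f [-3.6 -1.7  7.7] M [-0.62  1.23  0.72] ff 60.0 q6 28
 total [-0.04 -0.01  0.13]  n 1  per row [-0.035 -0.015  0.127]  then wz total 0.013
```

The torque rose from 0.21 to 0.72 N m, so the wing is at its stop. Release and lift.

apply_moves --commands '[0,0,0,0,0,0,-0.2,0,0,0,0,0,0,-0.2,0,0,0,0,0,0,-0.2,0,0,-4,0,0,0,-0.2,0,0,-4,0,0,0,-0.2,-4,-2,-2,0,0,0,0,-4,-2,-2,0,0,0,0,0,0,0,0,0,0,0]'

```text
time: 24.12
eef_pos: [305.0, 310.0, 188.3]
tcp_rot: [[0.999, -0.048, 0.001], [-0.048, -0.999, 0.004], [0.001, -0.004, -1.0]]
ft_force: [0.2, -0.4, -0.7]
width: 0.5
finger_force: 0.0
```

```bash
python3 -c "
from h import *
import pickle
go(395,-281,160,-50)
C={n:snap(n) for n in('top','scene')}; pickle.dump(C,open('c6.pkl','wb'))
T=C['top'];S=C['scene']
for rr in range(185,190): print(rr,T['image'][rr,134:156].mean(1).round())
im=T['image'].astype(int);m=(im[...,2]>180)&(im[...,1]<150)&(im[...,0]<110); m[:,130:]=0
ys,xs=np.nonzero(m)
for y in sorted(set(ys)): print(y,xs[ys==y].min(),xs[ys==y].max(),end='; ')
a=cv2.resize(T['image'][125:225,95:360],None,fx=3,fy=3,interpolation=cv2.INTER_CUBIC)
b=cv2.resize(S['image'][130:230,120:385],None,fx=3,fy=3,interpolation=cv2.INTER_CUBIC)
cv2.imwrite('pics/e7.png',np.vstack([a,b])[:600]); print(a.shape)"
```

```text
t 24.12 pos [305.  310.  188.3] head -2.76 tilt 0.07 0.21 w 0.500 f [ 0.2 -0.4 -0.7] M [-0.03 -0.08  0.03] ff 0.0 q6 16
 total [11.83 58.61  2.62]  n 15  per row [0.789 3.907 0.174]  then wz total 5.906
185 [53. 52. 56. 53. 55. 57. 58. 70. 82. 87. 86. 90. 86. 79. 69. 62. 56. 51.
 50. 51. 50. 52.]
186 [ 54.  53.  50.  53.  54.  53.  74. 106. 129. 133. 135. 135. 133. 126.
 118. 107.  86.  61.  50.  49.  48.  50.]
187 [ 49.  52.  50.  50.  54.  62.  94. 140. 168. 166. 163. 166. 166. 169.
 170. 153. 116.  72.  49.  49.  48.  47.]
188 [ 53.  49.  49.  50.  52.  62. 104. 156. 181. 176. 169. 171. 175. 188.
 193. 167. 119.  74.  54.  54.  55.  55.]
189 [ 56.  56.  56.  59.  59.  72. 108. 153. 178. 173. 164. 165. 167. 180.
 183. 158. 116.  85.  79.  81.  81.  82.]
192 110 111; 193 109 112; 194 109 112; 195 109 112; 196 109 112; 197 109 112; 198 112 112; 199 112 112; 200 112 112; 201 112 112; 202 112 112; 203 112 112; 204 112 112; 205 112 113; 206 112 113; 207 110 111; (300, 795, 3)
```

View pics/e7.png

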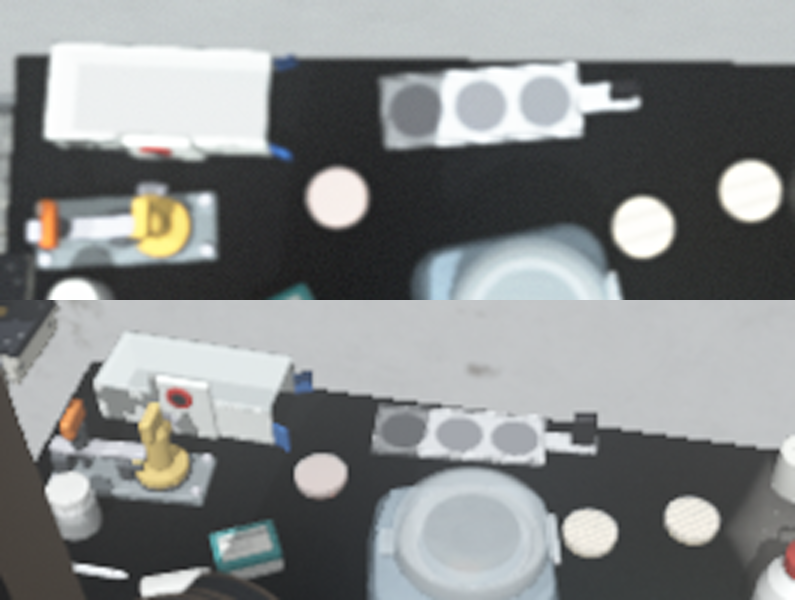

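The top half shows the elbow outlet facing the port, (152,190) to (155,152), and the wing back along its original line at (48,222). Dishes are unmoved at (338,198), (643,227) and (750,190), and the tray at (482,105). From here I'll detect dishes by code.

```bash
cat >> h.py <<'E'
def dishes(T=None):
    T=T or snap("top"); im=T["image"]
    hsv=cv2.cvtColor(im,cv2.COLOR_BGR2GRAY); m=(hsv>170).astype(np.uint8)
    out=[]
    for c in cv2.findContours(m,cv2.RETR_EXTERNAL,cv2.CHAIN_APPROX_NONE)[0]:
        a=cv2.contourArea(c)
        if not 230<a<480: continue
        (u,v),r=cv2.minEnclosingCircle(c)
        if a/(np.pi*r*r)<.8: continue
        M=cv2.moments(c); u,v=M["m10"]/M["m00"],M["m01"]/M["m00"]
        out.append((round(u,1),round(v,1),a,onplane(T,u,v,12)[:2].round(1)))
    return out
E
python3 -c "
from h import *
for d in dishes(): print(d)
go(419.5,11,100,-85)"
```

```text
(308.9, 200.4, 290.5, array([ 394.2, -279.9]))
(207.0, 190.4, 272.0, array([419.2,  11.2]))
(344.6, 188.2, 292.5, array([ 430.4, -382.4]))
t 24.27 pos [306.2 307.7 186.1] head -2.94 tilt -0.02 -0.03 w 0.500 f [ 1.3 -0.5 -0.8] M [-0.07  0.    0.02] ff 0.0 q6 16
 total [12.84 29.04  8.62]  n 8  per row [1.605 3.63  1.078]  then wz total 10.258
```

apply_moves --commands '[1.605,3.63,0,0,0,0,0.8,1.605,3.63,0,0,0,0,0.8,1.605,3.63,0,0,0,0,0.8,1.605,3.63,0,0,0,0,0.8,1.605,3.63,0,0,0,0,0.8,1.605,3.63,0,0,0,0,0.8,1.605,3.63,0,0,0,0,0.8,1.605,3.63,0,0,0,0,0.8,0,0,1,0,0,1.02,0.8,0,0,1,0,0,1.02,0.8,0,0,1,0,0,1.03,0.8,0,0,1,0,0,1.03,0.8,0,0,1,0,0,1.03,0.8,0,0,1,0,0,1.03,0.8,0,0,1,0,0,1.03,0.8,0,0,1,0,0,1.03,0.8,0,0,1,0,0,1.03,0.8,0,0,0,0,0,1.03,0.8,0,0,0,0,0,0,0.8]'

```text
time: 26.65
eef_pos: [419.1, 10.2, 95.7]
tcp_rot: [[0.083, -0.997, -0.002], [-0.997, -0.083, -0.001], [0.001, 0.002, -1.0]]
ft_force: [0.3, -0.3, 0.4]
width: 0.899
finger_force: 0.0
```

```bash
python3 -c "
from h import *
for d in dishes(): print(d)
go(419.5,11,6,-85)"
```

```text
(309.0, 200.4, 301.5, array([ 394.2, -280.2]))
(339.7, 197.0, 301.0, array([ 405. , -367.8]))
t 26.70 pos [419.3  10.4  95.9] head -85.10 tilt -0.07 -0.04 w 0.895 f [0.5 0.6 0.3] M [ 0.1   0.01 -0.  ] ff 0.0 q6 -24
 total [-0.06 -0.04  8.99]  n 3  per row [-0.019 -0.013  2.998]  then wz total -0.013
```

Dish 3 has been knocked to (405,-368), noted. Now grasp dish 1.

apply_moves --commands '[-0.06,0,2.5,0,0,0,0.8,0,0,2.5,0,0,0,0.8,0,0,2.5,0,0,0,0.8,0,0,1.5,0,0,0,0.8,0,0,0,0,0,0,-1,0,0,0,0,0,0,-1,0,0,0,0,0,0,-1,0,0,0,0,0,0,-1]' --force 15

```text
time: 27.7
eef_pos: [419.9, 12.2, 7.2]
tcp_rot: [[0.084, -0.996, 0.001], [-0.996, -0.084, 0.001], [-0.0, -0.001, -1.0]]
ft_force: [-0.3, -1.0, 2.0]
width: 0.594
finger_force: 15.0
```

```bash
python3 -c "
from h import *
go(506.8,-63.4,60,-85.2)"
```

```text
t 27.70 pos [419.9  12.2   7.2] head -85.17 tilt 0.08 0.03 w 0.594 f [-0.3 -1.   2. ] M [-0.08 -0.05 -0.01] ff 15.0 q6 -24
 total [ 8.26 -8.03 -5.27]  n 3  per row [ 2.753 -2.676 -1.758]  then wz total 0.004
```

apply_moves --commands '[0,0,-2,0,0,0,-1,0,0,-3.3,0,0,0,-1,2.75,-2.68,0,0,0,0,-1,2.75,-2.68,0,0,0,0,-1,2.76,-2.67,0,0,0,0,-1,0,0,0,0,0,0,-1]' --force 20

```text
time: 28.45
eef_pos: [508.0, -64.9, 59.6]
tcp_rot: [[0.082, -0.997, 0.001], [-0.997, -0.082, -0.0], [0.0, -0.001, -1.0]]
ft_force: [-0.3, -0.9, -0.1]
width: 0.595
finger_force: 20.0
```

```bash
python3 -c "
from h import *
for d in dishes(): print(d)
go(506.8,-63.4,11.5,-85.2)"
```

```text
(308.9, 200.3, 301.5, array([ 394.3, -280.1]))
(339.7, 197.0, 302.0, array([ 405. , -367.9]))
t 28.50 pos [506.6 -64.3  59.4] head -85.31 tilt -0.02 0.00 w 0.590 f [-0.1  0.9 -0.6] M [ 0.1   0.06 -0.04] ff 20.0 q6 -10
 total [-0.09 -0.03  4.79]  n 2  per row [-0.046 -0.015  2.394]  then wz total -0.013
```

apply_moves --commands '[-0.19,-0.03,1.6,0,0,0,-1,0,0,1.6,0,0,0,-1,0,0,1.1,0,0,0,-1,0,0,0.45,0,0,0,-1,0,0,0,0,0,0,-1,0,0,0,0,0,0,0.4,0,0,0,0,0,0,0.4,0,0,-2,0,0,0,0.4,0,0,-4,0,0,0,0.8,0,0,-4,0,0,0,0.8]'

```text
time: 29.75
eef_pos: [506.3, -61.8, 113.3]
tcp_rot: [[0.084, -0.996, -0.0], [-0.996, -0.084, -0.0], [0.0, 0.0, -1.0]]
ft_force: [1.1, -0.5, -0.3]
width: 0.862
finger_force: 0.0
```

```bash
python3 -c "
from h import *
go(395,-281,110,-50)"
```

```text
t 29.75 pos [506.3 -61.8 113.3] head -85.20 tilt -0.01 -0.01 w 0.862 f [ 1.1 -0.5 -0.3] M [ 0.08 -0.23 -0.01] ff 0.0 q6 -10
 total [20.91 12.93  0.34]  n 6  per row [3.485 2.155 0.056]  then wz total -4.4
```

apply_moves --commands '[3.485,2.155,-0.8,0,0,0,0.8,3.485,2.155,-0.8,0,0,0,0.8,3.485,2.155,-0.8,0,0,0,0.8,3.485,2.155,-0.8,0,0,0,0.8,3.485,2.155,-0.8,0,0,0,0.8,3.485,2.155,0,0,0,0,0.8,0,0,0,0,0,-0.88,0.8,0,0,0,0,0,-0.88,0.8,0,0,0,0,0,-0.88,0.8,0,0,0,0,0,-0.88,0.8,0,0,0,0,0,-0.88,0.8,0,0,0,0,0,0,0.8]'

```text
time: 31.25
eef_pos: [395.1, -280.9, 152.3]
tcp_rot: [[0.642, -0.767, 0.0], [-0.767, -0.642, -0.0], [0.0, -0.0, -1.0]]
ft_force: [-1.0, -0.2, -0.3]
width: 0.902
finger_force: 0.0
```

```bash
python3 -c "
from h import *
T=snap('top')
for d in dishes(T): print(d)
import pickle; pickle.dump(T,open('t8.pkl','wb'))
go(394.6,-280.2,6,-50)"
```

```text
(119.5, 226.2, 233.0, array([314.2, 256.7]))
t 31.30 pos [ 395.1 -280.9  152.3] head -50.15 tilt 0.03 -0.00 w 0.900 f [-0.6 -0.2 -1. ] M [ 0.05 -0.02 -0.  ] ff 0.0 q6 52
 total [-0.09  0.   14.63]  n 4  per row [-0.023  0.     3.657]  then wz total -0.019
```

apply_moves --commands '[-0.09,0,3.5,0,0,0,0.8,0,0,3.5,0,0,0,0.8,0,0,3,0,0,0,0.8,0,0,3,0,0,0,0.8,0,0,1.6,0,0,0,0.8,0,0,0,0,0,0,-1,0,0,0,0,0,0,-1,0,0,0,0,0,0,-1,0,0,0,0,0,0,-1]' --force 15

```text
time: 32.42
eef_pos: [395.2, -280.4, 6.9]
tcp_rot: [[0.643, -0.766, 0.002], [-0.766, -0.643, -0.0], [0.001, -0.001, -1.0]]
ft_force: [-0.4, 0.4, 4.5]
width: 0.593
finger_force: 15.0
```

```bash
python3 -c "
from h import *
go(512.2,-124.7,60,-85.2)"
```

```text
t 32.42 pos [ 395.2 -280.4    6.9] head -50.00 tilt 0.10 -0.03 w 0.593 f [-0.4  0.4  4.5] M [0.21 0.06 0.  ] ff 15.0 q6 52
 total [ -4.4  -18.97  -5.3 ]  n 5  per row [-0.88  -3.794 -1.059]  then wz total 4.4
```

apply_moves --commands '[0,0,-2,0,0,0,-1,0,0,-3.5,0,0,0,-1,0,0,-3.5,0,0,0,-1,-0.88,-3.79,0,0,0,0,-1,-0.88,-3.79,0,0,0,0,-1,-0.88,-3.79,0,0,0,0,-1,-0.88,-3.8,0,0,0,0,-1,-0.88,-3.8,0,0,0,0,-1,0,0,0,0,0,0.88,-1,0,0,0,0,0,0.88,-1,0,0,0,0,0,0.88,-1,0,0,0,0,0,0.88,-1,0,0,0,0,0,0.88,-1,0,0,0,0,0,0,-1]' --force 20

```text
time: 34.17
eef_pos: [511.5, -124.5, 96.3]
tcp_rot: [[0.084, -0.996, 0.0], [-0.996, -0.084, 0.0], [-0.0, -0.0, -1.0]]
ft_force: [-0.2, 1.0, -0.1]
width: 0.591
finger_force: 20.0
```

```bash
python3 -c "
from h import *
go(512.2,-124.7,11.6,-85.2)
print(dishes())"
```

```text
t 34.17 pos [ 511.5 -124.5   96.3] head -85.16 tilt 0.02 0.01 w 0.591 f [-0.2  1.  -0.1] M [ 0.08 -0.04  0.06] ff 20.0 q6 -3
 total [ 0.02 -0.06  8.47]  n 3  per row [ 0.008 -0.02   2.824]  then wz total 0.005
[(339.7, 197.0, 300.0, array([ 405.1, -367.9]))]
```

apply_moves --commands '[0.05,-0.06,3,0,0,0,-1,0,0,3,0,0,0,-1,0,0,1.9,0,0,0,-1,0,0,0.55,0,0,0,-1,0,0,0,0,0,0,-1,0,0,0,0,0,0,0.4,0,0,0,0,0,0,0.4,0,0,-2,0,0,0,0.4,0,0,-4,0,0,0,0.8,0,0,-4,0,0,0,0.8]'

```text
time: 35.48
eef_pos: [512.1, -125.0, 112.9]
tcp_rot: [[0.084, -0.996, -0.0], [-0.996, -0.084, -0.0], [0.0, 0.0, -1.0]]
ft_force: [0.8, 0.5, 0.5]
width: 0.861
finger_force: 0.0
```

```bash
python3 -c "
from h import *
go(405.3,-368,110,-85)"
```

```text
t 35.48 pos [ 512.1 -125.   112.9] head -85.18 tilt -0.00 -0.00 w 0.861 f [0.8 0.5 0.5] M [ 0.11 -0.18  0.04] ff 0.0 q6 -3
 total [23.31 12.69  0.29]  n 6  per row [3.885 2.114 0.049]  then wz total -0.022
```

apply_moves --commands '[3.885,2.115,-0.8,0,0,0,0.8,3.885,2.115,-0.8,0,0,0,0.8,3.885,2.115,-0.8,0,0,0,0.8,3.885,2.115,0,0,0,0,0.8,3.885,2.115,0,0,0,0,0.8,3.885,2.115,1,0,0,0,0.8,0,0,3,0,0,0,0.8,0,0,2.5,0,0,0,0.8,0,0,0,0,0,0,0.8]'

```text
time: 36.6
eef_pos: [403.9, -367.5, 69.3]
tcp_rot: [[0.083, -0.997, -0.003], [-0.997, -0.083, 0.001], [-0.002, 0.003, -1.0]]
ft_force: [0.1, 0.0, 0.5]
width: 0.9
finger_force: 0.0
```

```bash
python3 -c "
from h import *
go(405.3,-368,6,-85)"
```

```text
t 36.60 pos [ 403.9 -367.5   69.3] head -85.22 tilt -0.17 0.08 w 0.900 f [0.1 0.  0.5] M [ 0.11 -0.03  0.05] ff 0.0 q6 27
 total [ 0.07 -0.15  6.33]  n 2  per row [ 0.036 -0.075  3.163]  then wz total -0.028
```

apply_moves --commands '[0.07,-0.15,2.5,0,0,0,0.8,0,0,2.3,0,0,0,0.8,0,0,1.5,0,0,0,0.8,0,0,0,0,0,0,-1,0,0,0,0,0,0,-1,0,0,0,0,0,0,-1,0,0,0,0,0,0,-1]' --force 15

```text
time: 37.48
eef_pos: [407.4, -368.8, 8.4]
tcp_rot: [[0.084, -0.996, 0.001], [-0.996, -0.084, -0.001], [0.001, -0.001, -1.0]]
ft_force: [-0.0, 1.5, 4.1]
width: 0.589
finger_force: 15.0
```

```bash
python3 -c "
from h import *
go(517.2,-186.3,60,-85.2)"
```

```text
t 37.48 pos [ 407.4 -368.8    8.4] head -85.18 tilt 0.07 -0.04 w 0.589 f [-0.   1.5  4.1] M [0.35 0.11 0.05] ff 15.0 q6 27
 total [-17.26 -12.48  -5.16]  n 5  per row [-3.451 -2.496 -1.031]  then wz total 0.002
```

apply_moves --commands '[0,0,-2,0,0,0,-1,0,0,-4,0,0,0,-1,-3.43,-2.5,0,0,0,0,-1,-3.43,-2.5,0,0,0,0,-1,-3.43,-2.5,0,0,0,0,-1,-3.43,-2.5,0,0,0,0,-1,-3.43,-2.5,0,0,0,0,-1,0,0,0,0,0,0,-1,0,0,0,0,0,0,-1]' --force 20

```text
time: 38.6
eef_pos: [516.8, -187.0, 67.6]
tcp_rot: [[0.084, -0.996, -0.0], [-0.996, -0.084, 0.0], [-0.0, 0.0, -1.0]]
ft_force: [-0.5, -0.0, -1.5]
width: 0.581
finger_force: 20.0
```

```bash
python3 -c "
from h import *
go(517.2,-187,13,-85.2)
print(dishes())"
```

```text
t 38.60 pos [ 516.8 -187.    67.6] head -85.16 tilt -0.02 0.01 w 0.581 f [-0.5 -0.  -1.5] M [-0.02  0.03  0.03] ff 20.0 q6 4
 total [ 0.   -0.04  5.46]  n 2  per row [ 2.000e-03 -2.000e-02  2.729e+00]  then wz total 0.004
[]
```

apply_moves --commands '[0,-0.04,2.5,0,0,0,-1,0,0,1.6,0,0,0,-1,0,0,0.9,0,0,0,-1,0,0,0.45,0,0,0,-1,0,0,0,0,0,0,-1,0,0,0,0,0,0,0.4,0,0,0,0,0,0,0.4,0,0,-2,0,0,0,0.4,0,0,-4,0,0,0,0.8,0,0,-4,0,0,0,0.8,-3.5,4,-3,0,0,0,0,0,4,0,0,0,0,0,0,4,0,0,0,0,0,0,4,0,0,0,0,0,0,0,0,0,0,0,0]'

```text
time: 40.52
eef_pos: [352.7, -165.6, 143.5]
tcp_rot: [[0.083, -0.997, 0.001], [-0.997, -0.083, 0.001], [-0.001, -0.001, -1.0]]
ft_force: [0.4, -0.1, 0.9]
width: 0.503
finger_force: 0.0
```

```bash
python3 -c "
from h import *
import pickle
C={n:snap(n) for n in('top','scene')}; pickle.dump(C,open('c9.pkl','wb'))
go(522.5,-260.5,110,-85.2)
a=cv2.resize(C['top']['image'][135:215,180:360],None,fx=4.4,fy=4.4,interpolation=cv2.INTER_CUBIC)[:300]
b=cv2.resize(C['scene']['image'][155:225,205:385],None,fx=4.4,fy=4.4,interpolation=cv2.INTER_CUBIC)[:300]
cv2.imwrite('pics/e10.png',np.vstack([a,b])); print(a.shape,b.shape)"
```

```text
t 40.62 pos [ 355.6 -165.6  143.8] head -85.18 tilt 0.12 -0.00 w 0.500 f [ 0.5 -0.4  0.5] M [ 0.13 -0.06  0.01] ff 0.0 q6 1
 total [ 10.85 -15.83   3.42]  n 4  per row [ 2.714 -3.957  0.854]  then wz total 0.002
(300, 792, 3) (300, 792, 3)
```

View pics/e10.png

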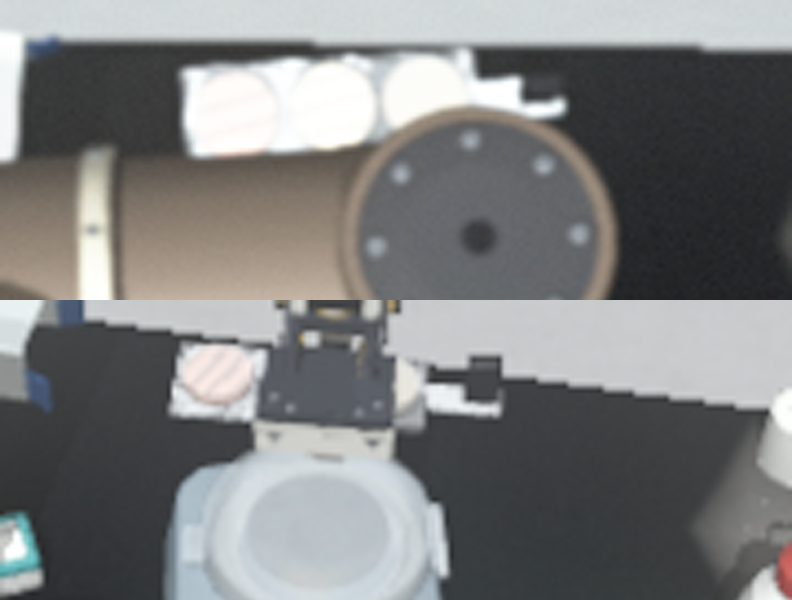

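The top half shows the three dishes in the tray at (235,110), (335,108) and (425,95), with the handle top at (545,87). In the scene half the handle top is at (485,360).

```bash
python3 -c "
from h import *
import pickle
C=pickle.load(open('c9.pkl','rb'));T,S=C['top'],C['scene']
f=lambda x,y,ox,oy:((x+.5)/4.4-.5+ox,(y+.5)/4.4-.5+oy)
print(onplane(T,*f(545,87,180,135),48),tri([(T,*f(545,87,180,135)),(S,*f(485,360-300,205,155))]))
for p in[(235,110),(335,108),(425,95)]: print(onplane(T,*f(*p,180,135),17))
print('tray corners',[onplane(T,*f(*p,180,135),8)[:2] for p in[(183,67),(189,155),(472,50)]])
print('S d1,d3',onplane(S,*f(218,372-300,205,155),17),onplane(S,*f(168,415-300,205,155),8))
go(521,-260.5,100,-85.2)"
```

```text
[ 520.01584509 -260.5598706    48.        ] [ 520.04573975 -261.07263968   48.34359877]
[508.85195676 -61.86156747  17.        ]
[ 510.97370488 -127.23796789   17.        ]
[ 520.34594471 -186.05460972   17.        ]
tray corners [array([539.14251306, -26.69464045]), array([480.20575915, -31.83190811]), array([ 552.92038735, -217.62995087])]
S d1,d3 [501.23170292 -64.53456573  17.        ] [458.9501886  -34.86903655   8.        ]
t 40.62 pos [ 355.6 -165.6  143.8] head -85.18 tilt 0.12 -0.00 w 0.500 f [ 0.5 -0.4  0.5] M [ 0.13 -0.06  0.01] ff 0.0 q6 1
 total [ 10.84 -15.68   4.41]  n 4  per row [ 2.71  -3.919  1.104]  then wz total 0.002
```

apply_moves --commands '[0,0,-3,0,0,0,0,2.17,-3.14,0,0,0,0,0,2.17,-3.14,0,0,0,0,0,2.17,-3.14,0,0,0,0,0,2.17,-3.14,0,0,0,0,0,2.17,-3.14,0,0,0,0,0,0,0,3.7,0,0,0,0,0,0,3.7,0,0,0,0,0,0,0,0,0,0,0]'

```text
time: 41.75
eef_pos: [519.3, -260.3, 95.9]
tcp_rot: [[0.083, -0.996, -0.006], [-0.997, -0.083, 0.001], [-0.002, 0.006, -1.0]]
ft_force: [-0.2, 0.4, 0.4]
width: 0.505
finger_force: 0.0
```

```bash
python3 -c "
from h import *
go(520.7,-260.7,22,-85.2)
T=snap('top');import pickle;pickle.dump(T,open('t11.pkl','wb'))"
```

```text
t 41.75 pos [ 519.3 -260.3   95.9] head -85.21 tilt -0.36 0.07 w 0.505 f [-0.2  0.4  0.4] M [ 0.05 -0.06  0.04] ff 0.0 q6 12
 total [ 0.07 -0.19  7.39]  n 2  per row [ 0.034 -0.093  3.694]  then wz total -0.002
```

Run:
```python
from m1 import *
np.set_printoptions(linewidth=200,precision=1,suppress=True)
g=cv2.cvtColor(T["image"],cv2.COLOR_BGR2GRAY).astype(int)
for u in(115,120,128,166,172,178,182): print(u,"rows136-180",g[136:180,u])
for v in (150,160): print(v,"cols105-118",g[v,105:120],"cols 180-190",g[v,178:190])
gs=cv2.cvtColor(S["image"],cv2.COLOR_BGR2GRAY).astype(int)
for n,c in(("T",T),("S",S)):
  im=c["image"].astype(int); m=((im[...,0]-im[...,2]>40)&(im[...,0]-im[...,1]>15)).astype(np.uint8)
  k,l,st,ce=cv2.connectedComponentsWithStats(m)
  for i in range(1,k):
    x,y,w,h,a=st[i]
    if a>8 and 100<x<270 and 120<y<200: print(n,st[i],ce[i])
for z in(0,25,50): print(z,[proj(T,[500,50,z]),proj(T,[540,50,z])])
```

```text
115 rows136-180 [205 203 207 231 252 254 254 254 254 254 253 254 253 253 253 253 253 253 253 253 253 253 253 253 253 253 253 253 253 253 253 253 253 254 255 248 220 164 101  62  56  56  59  58]
120 rows136-180 [205 205 209 234 252 254 252 251 251 251 250 249 249 249 248 248 247 247 246 246 246 245 245 244 244 244 243 243 243 244 242 243 249 254 255 245 214 167 104  66  58  57  57  56]
128 rows136-180 [206 206 209 228 249 253 252 251 251 249 246 242 242 241 241 242 242 242 241 241 242 241 241 241 242 241 242 242 241 241 241 241 245 251 251 223 157 128  98  69  57  54  58  57]
166 rows136-180 [205 207 207 206 209 234 252 254 252 251 251 248 244 241 241 241 242 242 241 242 242 241 241 241 241 241 241 241 241 242 242 241 242 242 248 254 253 212 132 101  71  53  53  48]
172 rows136-180 [206 207 205 205 209 230 250 254 252 251 251 249 245 241 241 241 241 241 241 242 241 242 242 241 242 241 242 241 241 241 241 241 242 241 246 252 251 207 134 109  80  49  48  48]
178 rows136-180 [206 205 204 204 207 224 246 252 252 251 250 250 246 242 241 241 242 241 241 241 241 241 242 241 241 241 242 241 241 240 241 241 241 242 244 250 253 241 180 121  81  53  47  46]
182 rows136-180 [206 203 203 203 204 209 234 251 253 252 251 250 247 243 241 241 238 240 239 239 238 237 237 238 238 237 237 237 238 237 234 231 228 225 223 235 247 247 221 153  94  56  44  47]
150 cols105-118 [ 58  61  62  58  64 110 192 246 254 254 253 253 253 253 251] cols 180-190 [241 241 241 241 241 235 195 121  67  53  53  55]
160 cols105-118 [ 59  58  59  60 102 183 245 255 254 253 253 253 253 252 249] cols 180-190 [241 241 242 241 238 206 128  64  46  56  53  52]
T [186 143   8   5  31] [189.7 145.2]
T [184 173   8   6  30] [188.  175.3]
S [218 154   6   7  40] [220.6 157. ]
S [211 171   6  10  38] [213.3 175.1]
0 [array([194.8, 163.3]), array([195.2, 149.8])]
25 [array([193.7, 161.6]), array([194.1, 147.9])]
50 [array([192.6, 159.9]), array([193.1, 146. ])]
```

apply_moves --commands '[0.07,-0.14,2.5,0,0,0,0,0,0,2.5,0,0,0,0,0,0,2.4,0,0,0,0,0,0,0,0,0,0,-1,0,0,0,0,0,0,-1,0,0,0,0,0,0,-1,0,0,0,0,0,0,-1,0,0,0,0,0,0,-1]' --force 25

```text
time: 42.8
eef_pos: [523.1, -261.3, 26.4]
tcp_rot: [[0.084, -0.996, 0.002], [-0.996, -0.084, -0.001], [0.001, -0.002, -1.0]]
ft_force: [-1.0, 1.3, 7.7]
width: 0.158
finger_force: 25.0
```

Run:
```python
from m1 import *
np.set_printoptions(linewidth=200,precision=1,suppress=True)
for u,a,b in((120,138.85,172.6),(166,140.85,173.4),(172,141,173.35),(178,141.25,174)):
  A,B=onplane(T,u,a,54),onplane(T,u,b,54); print(A,B,(A+B)/2,A[0]-B[0])
A=tri([(T,189.7,145.2),(S,220.6,157)]);B=tri([(T,188,175.3),(S,213.3,175.1)]);print("guides",A,B,(A+B)/2)
print("back/mouth y at v150",onplane(T,110.6,150,54),onplane(T,186.6,150,54),onplane(T,109.6,160,54),onplane(T,185.6,160,54))
for p in((225,65),(555,120),(517,208),(165,165),(515,290),(545,298),(517,245)): print("S",p,onplane(S,*SL(*p),54)[:2],onplane(S,*SL(*p),0)[:2])
go(520.7,-260.7,22,-85.2)
```

```text
[557.  255.5  54. ] [460.9 250.5  54. ] [509. 253.  54.] 96.08749406281561
[552.8 125.9  54. ] [460.3 122.4  54. ] [506.5 124.2  54. ] 92.58127425470894
[552.6 109.   54. ] [460.6 105.8  54. ] [506.6 107.4  54. ] 92.00849660802317
[552.1  92.2  54. ] [459.  89.  54.] [505.5  90.6  54. ] 93.11874074187426
guides [551.1  64.7  11.3] [462.6  66.6  11.2] [506.9  65.7  11.3]
back/mouth y at v150 [524.7 280.2  54. ] [527.3  67.2  54. ] [496.2 281.4  54. ] [498.8  69.1  54. ]
S (225, 65) [551.  269.8] [607.4 301.7]
S (555, 120) [541.4  70.8] [597.2  90.5]
S (517, 208) [469.6  72.6] [521.1  92.5]
S (165, 165) [465.9 272.8] [517.1 304.8]
S (515, 290) [410.6  57.1] [458.5  76. ]
S (545, 298) [408.   40.1] [455.7  58. ]
S (517, 245) [442.6  65. ] [492.4  84.4]
t 42.80 pos [ 523.1 -261.3   26.4] head -85.17 tilt 0.12 -0.03 w 0.158 f [-1.   1.3  7.7] M [0.6 0.2 0. ] ff 25.0 q6 12
 total [-0.1  0.2  0.4]  n 1  per row [-0.1  0.2  0.4]  then wz total 0.003
```

apply_moves --commands '[0,0,-0.2,0,0,0,-1,0,0,0,0,0,0,-1,-0.03,0.26,0,0,0,0.08,-1,-0.03,0.26,0,0,0,0.08,-1,-0.03,0.26,0,0,0,0.08,-1,-0.03,0.26,0,0,0,0.08,-1,-0.03,0.26,0,0,0,0.08,-1,-0.03,0.26,0,0,0,0.08,-1,-0.03,0.26,0,0,0,0.08,-1,-0.03,0.26,0,0,0,0.08,-1,-0.03,0.26,0,0,0,0.08,-1,-0.03,0.26,0,0,0,0.08,-1,0,0,0,0,0,0,-1]' --force 40

```text
time: 44.42
eef_pos: [495.8, -259.0, 27.1]
tcp_rot: [[-0.028, -1.0, 0.0], [-1.0, 0.028, 0.0], [-0.0, -0.0, -1.0]]
ft_force: [0.2, -0.6, -2.1]
width: 0.155
finger_force: 40.0
```

```bash
cat >> h.py <<'E'
def tray(T=None):
    T=T or snap("top"); g=cv2.cvtColor(T["image"],cv2.COLOR_BGR2GRAY)
    m=(g>120).astype(np.uint8); m[:, :188]=0; m[:138]=0; m[:,330:]=0; m[205:]=0
    pts=[onplane(T,u,v,8)[:2] for v,u in np.argwhere(m) if 440<onplane(T,u,v,8)[0]<553]
    m2=np.array(pts,np.float32); return cv2.minAreaRect(m2)[:3],len(pts),m2.min(0),m2.max(0),m
E
python3 - <<'E'
from h import *
T=snap("top"); r=tray(T); print(r[:4])
g=cv2.cvtColor(T["image"],cv2.COLOR_BGR2GRAY)
np.set_printoptions(linewidth=250)
for u in(204,210,220,240,250,258): 
  print(u,g[140:185,u])
for v in(152,158,164): print(v,g[v,188:205])
go(497.6,-261,24,-91.5)
E
```

```text
(((501.78125, -215.04705810546875), (80.47381591796875, 251.26710510253906), 2.7053780555725098), 1278, array([ 460.79803, -339.7391 ], dtype=float32), array([544.6053  , -90.714005], dtype=float32))
204 [83 85 86 85 83 85 86 87 83 86 85 88 85 87 85 86 86 88 87 87 86 88 86 86 85 86 84 85 88 83 84 84 85 86 86 84 86 87 87 86 85 86 86 87 83]
210 [84 87 87 84 83 85 85 85 85 86 84 86 85 84 87 83 85 85 85 86 84 86 87 87 86 84 86 85 85 87 84 87 85 85 84 83 88 86 85 86 84 85 83 85 84]
220 [84 85 85 85 85 84 85 84 82 86 85 84 84 83 87 85 85 84 86 85 87 85 85 87 86 86 87 84 86 84 87 83 86 86 84 86 87 85 85 84 84 84 86 86 87]
240 [81 81 81 84 80 80 81 79 81 80 78 80 81 81 81 82 83 80 81 80 81 81 80 80 78 78 80 77 78 79 77 79 77 77 78 78 76 77 77 76 77 78 77 79 78]
250 [ 70  73 113 139 109  64  51  52  55  53  60 105 143 130 111 115 123 115 113 127 142 159 185 216 229 226 231 248 254 255 255 254 249 246 240 240 182  88  52  50  49  50  52  53  50]
258 [151 171 170 160 141 111  76  54  54  51  60 103 154 202 246 255 255 254 253 254 255 255 255 254 253 254 255 255 255 255 254 252 251 253 255 251 190  93  57  55  52  53  51  50  50]
152 [81 82 84 85 85 85 84 87 85 87 84 86 83 85 85 84 85]
158 [86 86 86 87 86 86 87 88 85 85 87 85 87 86 85 87 87]
164 [89 86 88 88 86 88 86 85 88 86 86 87 88 85 86 88 85]
t 44.48 pos [ 496.  -259.    27.1] head -91.59 tilt 0.00 -0.00 w 0.160 f [ 0.1  0.2 -1.8] M [-0.1  -0.13 -0.05] ff 40.0 q6 6
 total [ 0.19 -0.17  0.31]  n 1  per row [ 0.191 -0.166  0.311]  then wz total -0.011
```

Run:
```python
from h import *
T=snap("top"); g=cv2.cvtColor(T["image"],cv2.COLOR_BGR2GRAY).astype(float)
P=[]
for u in range(250,272,3):
  c=g[145:186,u]; b=c>150; i=np.nonzero(b)[0]
  lo=i.min(); hi=i.max()
  a=145+lo-1+(150-c[lo-1])/(c[lo]-c[lo-1]); d=145+hi+(c[hi]-150)/(c[hi]-c[hi+1])
  A,B=onplane(T,u,a,8),onplane(T,u,d,8); P.append([*A[:2],*B[:2]]); print(u,A[:2].round(1),B[:2].round(1),((A+B)/2)[:2].round(1))
P=np.array(P); print([90-np.degrees(np.arctan(np.polyfit(P[:,k+1],P[:,k],1)[0])) for k in(0,2)])
```

```text
250 [ 509.2 -110.8] [ 462.3 -111.3] [ 485.7 -111. ]
253 [ 533.5 -119.2] [ 461.6 -120. ] [ 497.6 -119.6]
256 [ 534.8 -127.9] [ 461.8 -128.6] [ 498.3 -128.3]
259 [ 533.9 -136.6] [ 462.2 -137.3] [ 498.1 -136.9]
262 [ 535.  -145.3] [ 462.  -145.9] [ 498.5 -145.6]
265 [ 535.3 -154.1] [ 462.2 -154.5] [ 498.8 -154.3]
268 [ 535.4 -162.8] [ 461.  -163.2] [ 498.2 -163. ]
271 [ 535.6 -171.5] [ 459.9 -171.9] [ 497.8 -171.7]
[np.float64(105.02426824638987), np.float64(88.58654873423484)]
```

apply_moves --commands '[0,-0.2,0,0,0,0,-1,-0.4,0,0,0,0,0,-1,-0.7,0,0,0,0,0,-1,-0.7,0,0,0,0,0,-1,-0.7,0,0,0,0,0,-1,-0.7,0,0,0,0,0,-1,-0.7,0,0,0,0,0,-1,-0.7,0,0,0,0,0,-1,-0.7,0,0,0,0,0,-1,-0.5,0,0,0,0,0,-1,-0.3,0,0,0,0,0,-1,0,0,0,0,0,0,-1]'

```text
time: 46.02
eef_pos: [499.7, -197.9, 27.1]
tcp_rot: [[-0.028, -1.0, 0.0], [-1.0, 0.028, 0.0], [-0.0, -0.0, -1.0]]
ft_force: [-0.1, 1.0, -2.0]
width: 0.156
finger_force: 40.0
```

Run:
```python
from h import *
go(506+.025*(-275),-200,25,-91.5)
C={n:snap(n) for n in('top','scene')}
import pickle; pickle.dump(C,open('c12.pkl','wb'))
T=C['top'];g=cv2.cvtColor(T["image"],cv2.COLOR_BGR2GRAY).astype(float)
for u in range(190,262,4):
  c=g[143:186,u]; i=np.nonzero(c>150)[0]
  if len(i)<15: continue
  A,B=onplane(T,u,143+i.min()-.5,8),onplane(T,u,143+i.max()+.5,8); print(u,len(i),A[:2].round(1),B[:2].round(1),((A+B)/2)[:2].round(1))
```

```text
t 46.02 pos [ 499.7 -197.9   27.1] head -91.59 tilt 0.00 0.01 w 0.156 f [-0.1  1.  -2. ] M [-0.03 -0.12 -0.  ] ff 40.0 q6 -1
 total [0.21 0.06 0.21]  n 1  per row [0.213 0.056 0.206]  then wz total -0.011
222 22 [534.2 -29.1] [466.6 -30.5] [500.4 -29.8]
226 24 [537.4 -40.7] [466.7 -42. ] [502.  -41.3]
230 24 [537.5 -52.3] [466.8 -53.5] [502.2 -52.9]
234 25 [537.6 -63.9] [464.1 -65.1] [500.8 -64.5]
238 26 [540.7 -75.5] [464.2 -76.7] [502.5 -76.1]
242 26 [540.9 -87.1] [464.3 -88.2] [502.6 -87.7]
246 25 [538.1 -98.8] [464.5 -99.7] [501.3 -99.3]
250 25 [ 538.2 -110.4] [ 464.6 -111.3] [ 501.4 -110.9]
254 24 [ 535.4 -122.1] [ 464.8 -122.8] [ 500.1 -122.5]
258 24 [ 535.5 -133.7] [ 464.9 -134.3] [ 500.2 -134. ]
```

apply_moves --commands '[-0.4,-0.05,0,0,0,0,-1,-0.5,0,0,0,0,0,-1,-0.5,0,0,0,0,0,-1,-0.5,0,0,0,0,0,-1,-0.5,0,0,0,0,0,-1,-0.5,0,0,0,0,0,-1,-0.5,0,0,0,0,0,-1,-0.5,0,0,0,0,0,-1,-0.5,0,0,0,0,0,-1,-0.5,0,0,0,0,0,-1,-0.5,0,0,0,0,0,-1,-0.5,0,0,0,0,0,-1,-0.5,0,0,0,0,0,-1]'

```text
time: 47.75
eef_pos: [502.0, -133.8, 27.1]
tcp_rot: [[-0.028, -1.0, -0.0], [-1.0, 0.028, -0.0], [0.0, 0.0, -1.0]]
ft_force: [-0.6, -0.4, -2.0]
width: 0.159
finger_force: 40.0
```

Run:
```python
from h import *
go(506+.025*(-210),-135,25,-91.5)
```

```text
t 47.75 pos [ 502.  -133.8   27.1] head -91.59 tilt -0.00 -0.00 w 0.159 f [-0.6 -0.4 -2. ] M [-0.31 -0.06 -0.02] ff 40.0 q6 -8
 total [0.12 0.12 0.21]  n 1  per row [0.122 0.122 0.207]  then wz total -0.012
```

apply_moves --commands '[-0.5,0.05,0,0,0,0,-1,-0.7,0,0,0,0,0,-1,-0.7,0,0,0,0,0,-1,-0.7,0,0,0,0,0,-1,-0.7,0,0,0,0,0,-1,-0.7,0,0,0,0,0,-1,-0.7,0,0,0,0,0,-1,-0.7,0,0,0,0,0,-1,-0.7,0,0,0,0,0,-1,-0.7,0,0,0,0,0,-1,-0.7,0,0,0,0,0,-1,-0.7,0,0,0,0,0,-1,-0.5,0,0,0,0,0,-1,-0.3,0,0,0,0,0,-1]'

```text
time: 49.5
eef_pos: [504.0, -43.8, 27.1]
tcp_rot: [[-0.028, -1.0, -0.0], [-1.0, 0.028, -0.0], [0.0, 0.0, -1.0]]
ft_force: [0.1, -0.8, -1.6]
width: 0.157
finger_force: 40.0
```

Run:
```python
from h import *
go(506+.025*(-115),33,25,-91.5)
```

```text
t 49.50 pos [504.  -43.8  27.1] head -91.58 tilt -0.00 -0.00 w 0.157 f [ 0.1 -0.8 -1.6] M [-0.31 -0.05 -0.05] ff 40.0 q6 -19
 total [-7.68  0.3   0.21]  n 2  per row [-3.84   0.149  0.103]  then wz total -0.01
```

apply_moves --commands '[-0.4,0,0,0,0,0,-1,-0.5,0,0,0,0,0,-1,-0.5,0,0,0,0,0,-1,-0.5,0,0,0,0,0,-1,-0.5,0,0,0,0,0,-1,-0.5,0,0,0,0,0,-1,-0.5,0,0,0,0,0,-1,-0.5,0,0,0,0,0,-1,-0.5,0,0,0,0,0,-1,-0.5,0,0,0,0,0,-1,-0.5,0,0,0,0,0,-1,-0.5,0,0,0,0,0,-1,-0.4,0,0,0,0,0,-1]'

```text
time: 51.12
eef_pos: [505.8, 19.1, 27.1]
tcp_rot: [[-0.028, -1.0, 0.0], [-1.0, 0.028, -0.0], [0.0, -0.0, -1.0]]
ft_force: [-0.2, -0.0, -1.7]
width: 0.156
finger_force: 40.0
```

Run:
```python
from h import *
go(506+.025*(-40),33,25,-91.5)
```

```text
t 51.12 pos [505.8  19.1  27.1] head -91.59 tilt 0.00 -0.00 w 0.156 f [-0.2 -0.  -1.7] M [-0.3  -0.07 -0.04] ff 40.0 q6 -26
 total [-1.38  0.12  0.21]  n 1  per row [-1.383  0.116  0.207]  then wz total -0.011
```

Now feel for the back wall in small steps.

apply_moves --commands '[-0.3,0,0,0,0,0,-1,-0.3,0,0,0,0,0,-1,-0.3,0,0,0,0,0,-1,-0.2,0,0,0,0,0,-1]'

```text
time: 51.62
eef_pos: [506.1, 30.0, 27.1]
tcp_rot: [[-0.028, -1.0, -0.0], [-1.0, 0.028, 0.0], [-0.0, 0.0, -1.0]]
ft_force: [0.1, -1.4, -2.1]
width: 0.153
finger_force: 40.0
```

apply_moves --commands '[-0.15,0,0,0,0,0,-1,-0.15,0,0,0,0,0,-1]'

```text
time: 51.88
eef_pos: [506.1, 32.9, 27.0]
tcp_rot: [[-0.028, -1.0, -0.0], [-1.0, 0.028, -0.0], [0.0, 0.0, -1.0]]
ft_force: [-0.8, -0.7, -1.7]
width: 0.154
finger_force: 40.0
```

apply_moves --commands '[-0.15,0,0,0,0,0,-1,-0.15,0,0,0,0,0,-1]'

```text
time: 52.12
eef_pos: [506.2, 35.9, 27.1]
tcp_rot: [[-0.028, -1.0, 0.0], [-1.0, 0.028, -0.0], [0.0, -0.0, -1.0]]
ft_force: [-0.1, -1.1, -2.3]
width: 0.155
finger_force: 40.0
```

apply_moves --commands '[-0.15,0,0,0,0,0,-1,-0.1,0,0,0,0,0,-1]'

```text
time: 52.38
eef_pos: [506.3, 38.4, 27.1]
tcp_rot: [[-0.028, -1.0, 0.0], [-1.0, 0.028, -0.0], [0.0, -0.0, -1.0]]
ft_force: [0.6, -0.7, -2.1]
width: 0.157
finger_force: 40.0
```

apply_moves --commands '[-0.1,0,0,0,0,0,-1,-0.1,0,0,0,0,0,-1]'

```text
time: 52.62
eef_pos: [505.8, 39.7, 27.0]
tcp_rot: [[-0.028, -1.0, -0.001], [-1.0, 0.028, -0.001], [0.001, 0.001, -1.0]]
ft_force: [1.5, -8.8, 0.0]
width: 0.157
finger_force: 40.0
```

apply_moves --commands '[-0.1,0,0,0,0,0,-1,-0.1,0,0,0,0,0,-1]'

```text
time: 52.88
eef_pos: [505.2, 39.8, 27.0]
tcp_rot: [[-0.028, -1.0, -0.003], [-1.0, 0.028, -0.003], [0.004, 0.003, -1.0]]
ft_force: [2.0, -19.6, 2.3]
width: 0.158
finger_force: 40.0
```

apply_moves --commands '[-0.1,0,0,0,0,0,-1,-0.1,0,0,0,0,0,-1]'

```text
time: 53.12
eef_pos: [504.5, 39.8, 27.0]
tcp_rot: [[-0.028, -1.0, -0.005], [-1.0, 0.028, -0.006], [0.006, 0.004, -1.0]]
ft_force: [3.7, -31.3, 2.8]
width: 0.156
finger_force: 40.1
```

The tray stops firmly at y = 39.8, which is the back wall. Relieve the push, release and lift.

apply_moves --commands '[0.3,0,0,0,0,0,-1,0,0,0,0,0,0,-0.4,0,0,0,0,0,0,-0.4,0,0,0,0,0,0,-0.4,0,0,-1.5,0,0,0,-0.4,0,0,-3,0,0,0,-0.4,0,0,-4,0,0,0,-0.4,0,0,-4,0,0,0,-0.4,3.5,0,-2,0,0,0,-0.4,3.5,0,0,0,0,0,-0.4,3.5,0,0,0,0,0,-0.4,3.5,0,0,0,0,0,-0.4,3.5,0,0,0,0,0,-0.4,3.5,0,0,0,0,0,-0.4,0,0,0,0,0,0,-0.4]'

```text
time: 55.0
eef_pos: [500.3, -170.3, 173.0]
tcp_rot: [[-0.03, -1.0, 0.001], [-1.0, 0.03, -0.0], [0.0, -0.001, -1.0]]
ft_force: [-0.3, 0.6, 0.2]
width: 0.294
finger_force: 0.0
```

Run:
```python
from h import *
import pickle
go(500,-150,150)
C={n:snap(n) for n in('top','scene')}; pickle.dump(C,open('c13.pkl','wb'))
T,S=C['top'],C['scene']; C0=pickle.load(open('c0.pkl','rb'))
np.set_printoptions(linewidth=250)
g=cv2.cvtColor(T["image"],cv2.COLOR_BGR2GRAY)
for v in range(148,170,2): print(v,g[v,178:212])
gs=cv2.cvtColor(S["image"],cv2.COLOR_BGR2GRAY)
print("S")
for v in range(150,186,2): print(v,gs[v,205:240])
print("pred handle top T/S",proj(T,[506,39.7,48]),proj(S,[506,39.7,48]))
# elbow/wing difference vs c6
D=pickle.load(open('c6.pkl','rb'))
for n in C: 
  box=(slice(170,212),slice(105,170)) if n=='top' else (slice(160,212),slice(130,200))
  print(n,"diff vs c6",np.abs(C[n]['image'][box].astype(int)-D[n]['image'][box]).mean())
for rr in (187,188): print(T['image'][rr,134:156].mean(1).round())
# dishes under clear roof: saturation
```

```text
t 55.00 pos [ 500.3 -170.3  173. ] head -91.73 tilt 0.04 -0.01 w 0.294 f [-0.3  0.6  0.2] M [ 0.12 -0.08 -0.02] ff 0.0 q6 -4
 total [-2.02  0.1   2.3 ]  n 1  per row [-2.024  0.096  2.301]  then wz total None
148 [100 100 102  99  97  95  94  93  91  87  83  78  78  76  74  72  72  69  67  65  62  57  52  47  39  35  37  40  41  40  39  38  40  43]
150 [101 102 100 101  97  97  94  94  89  85  83  78  77  75  75  73  72  70  66  64  59  54  54  57  47  41  34  38  41  37  40  38  39  36]
152 [103 102 100 101  97  95  94  90  89  83  79  78  73  72  70  71  68  69  65  61  53  53  61  75  69  55  37  35  41  35  38  41  40  37]
154 [102 101 100  99  97  94  92  90  87  82  80  76  73  72  69  70  68  68  65  59  49  53  64  75  74  55  38  38  37  38  38  39  39  41]
156 [101 100  98  98  94  94  90  92  88  85  80  76  73  72  69  71  68  67  63  56  50  54  53  52  47  47  43  39  41  38  36  37  37  38]
158 [101  98  95  96  99  95  94  91  84  83  78  76  73  70  70  69  68  68  65  62  57  57  57  53  73  90  88  64  42  41  37  38  34  39]
160 [101  99  99  97  95  93  94  89  8
[... 2795 characters left out ...]
80 [68 68 68 68 68 67 66 67 66 66 73 71 65 66 65 66 67 68 68 68 67 66 67 65 66 66 66 66 65 65 66 65 65 63 64]
182 [67 67 67 67 66 67 65 66 66 64 65 64 64 64 66 67 67 67 67 65 65 65 66 66 66 66 66 66 64 63 65 64 63 63 64]
184 [65 66 65 65 65 64 64 64 64 64 63 64 63 63 66 65 65 65 65 65 65 63 65 64 65 64 65 63 63 65 64 63 63 63 63]
pred handle top T/S [196.46771469 158.01922659] [223.50819411 159.23641799]
top diff vs c6 56.54041514041514
scene diff vs c6 22.669505494505493
[105. 105. 106. 107. 108. 106. 106. 106. 109. 105. 106. 108. 105. 109. 108. 110. 106. 109. 107. 106. 104. 104.]
[104. 105. 105. 104. 106. 107. 106. 107. 107. 106. 107. 107. 108. 109. 109. 106. 108. 108. 105. 106. 108. 103.]
```

apply_moves --commands '[4,1,-1,0,0,0,0,4,1,-1,0,0,0,0,4,1,-1,0,0,0,0,4,1,-1,0,0,0,0,4,1,0,0,0,0,0,4,1,0,0,0,0,0,0,0,0,0,0,0,0]'

```text
time: 55.98
eef_pos: [433.5, -408.0, 212.2]
tcp_rot: [[-0.029, -1.0, -0.0], [-1.0, 0.029, -0.0], [0.0, 0.0, -1.0]]
ft_force: [0.4, 0.7, -0.7]
width: 0.497
finger_force: 0.0
```

Run:
```python
from h import *
import pickle
C={n:snap(n) for n in('top','scene')}; pickle.dump(C,open('c14.pkl','wb'))
T,S=C['top'],C['scene']; D=pickle.load(open('c6.pkl','rb'))
np.set_printoptions(linewidth=250)
for n in C:
  box=(slice(170,200),slice(105,170)) if n=='top' else (slice(160,195),slice(135,200))
  d=np.abs(C[n]['image'][box].astype(int)-D[n]['image'][box]); print(n,"diff vs c6",d.mean(),d.max())
for rr in (187,188): print(T['image'][rr,134:156].mean(1).round(),D['top']['image'][rr,134:156].mean(1).round())
im=T['image'].astype(int);m=(im[...,2]>180)&(im[...,1]<150)&(im[...,0]<110); m[:,130:]=0
ys,xs=np.nonzero(m); print([(y,xs[ys==y].min(),xs[ys==y].max()) for y in sorted(set(ys))])
g=cv2.cvtColor(T["image"],cv2.COLOR_BGR2GRAY)
for v in range(148,170,2): print(v,g[v,178:206])
# dishes through the clear roof
for v in (152,156,160,164): print(v,g[v,108:188])
im=S["image"]; print("film/jar diff", [np.abs(S['image'][y0:y1,x0:x1].astype(int)-D['scene']['image'][y0:y1,x0:x1]).mean() for x0,y0,x1,y1 in((375,170,400,200),(132,185,156,212))])
```

```text
top diff vs c6 18.862905982905982 102
scene diff vs c6 50.357509157509156 192
[ 72.  72.  67.  71.  70.  76. 111. 158. 187. 185. 182. 184. 184. 188. 189. 172. 134.  90.  72.  70.  72.  70.] [ 49.  52.  50.  50.  54.  62.  94. 140. 168. 166. 163. 166. 166. 169. 170. 153. 116.  72.  49.  49.  48.  47.]
[ 68.  71.  70.  71.  72.  81. 121. 174. 200. 196. 188. 188. 194. 207. 212. 190. 139.  91.  71.  74.  77.  76.] [ 53.  49.  49.  50.  52.  62. 104. 156. 181. 176. 169. 171. 175. 188. 193. 167. 119.  74.  54.  54.  55.  55.]
[(np.int64(192), np.int64(108), np.int64(112)), (np.int64(193), np.int64(112), np.int64(113)), (np.int64(194), np.int64(112), np.int64(113)), (np.int64(195), np.int64(112), np.int64(113)), (np.int64(196), np.int64(113), np.int64(113)), (np.int64(197), np.int64(112), np.int64(113)), (np.int64(198), np.int64(113), np.int64(113)), (np.int64(199), np.int64(113), np.int64(113)), (np.int64(200), np.int64(113), np.int64(113)), (np.int64(201), np.int64(113), np.int64(113)), (np.int64(202), np.int64(113), np.int64(113)), (np.int64(203), np.int64(113), np.int64(113)), (np.int64
[... 2113 characters left out ...]
254 254 254 254 254 255 255 255 255 255 255 255 255 255 255 255 255 255 255 255 255 255 255 255 255 254 254 255 255 255 255 255 255 255 255 255 255 255 255 255 255 255 255 255 255 255 255 254 255 255 255 255 255 255 255 255
 255 255 255 255 255 255 255 255 255 255 255 255 255 248 215 183 181 183]
164 [ 83 157 246 255 255 255 254 254 254 254 254 254 254 255 255 255 255 255 255 255 255 255 255 255 255 255 255 255 254 254 254 254 254 254 255 255 255 255 255 255 255 255 255 255 255 255 255 255 255 255 255 254 254 254 254 255 255 255 255 255 255 255
 255 255 255 255 255 255 255 255 255 255 255 255 255 248 205 171 168 169]
film/jar diff [np.float64(5.823555555555555), np.float64(77.2608024691358)]
```

```bash
python3 -c "
from h import *
print(job_done())"
```

```text
the job is handed in; nothing more can be done
None
```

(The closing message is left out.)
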